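# Clear the sorting tray and view the specimen cases

## Task

Hold the scraper block and wipe all the bark chips off the white sorting tray into its green trough (never with the fingers), then stand the scraper back upright on its black mat. Then take the specimen cases that are there one at a time, in the order orange, green, blue: lift each over the viewer's upward lens, hold it level and still for about three seconds, centred between the two red pointers with its long side along their line and its underside level with their tips, then lay it flat and whole on the cleared white deck, between the rails, side by side. Do not tip a case over, and leave the jars, bottle, pot and magnifier alone.

Things in the scene. Friction and masses are not known exactly. Their poses are not given: they have to be found in the camera images.
- tray: Fixed sorting tray on the table: a raised white deck, 146 mm (tray x) by 250 mm (tray y) clear, 45 mm above the table, bounded by aluminium rails 10 mm above the deck (6 mm thick) on both long sides and at the -y end. The deck's +y end is open and drops into a green trough. Origin on the table; deck spans tray x -73..73, y -165..85 mm; trough spans x -73..73, y 85..169 mm, floor 5 mm above the table, side walls 55 mm and end wall 45 mm above the table, 6 mm thick.
- viewer: Fixed viewer, black base 90 x 240 x 20 mm with an upward-looking lens (68 mm across, top 89 mm above the table) at its middle. Two steel posts stand 108 mm either side along viewer y, each with a red pointer aimed inwards, its tip 78 mm from the middle, 170 mm above the table. Origin on the table under the lens.
- viewer_mark (a point): The viewing point: midway between the two pointer tips, 170 mm above the table, over the lens. The underside centre of a case belongs here, the case's long axis (its x) along the line of the pointers (viewer y), either way round.
- mat: Fixed black rubber mat, 150 (x) x 60 (y) x 2 mm, on the table: the scraper's place. Origin at the centre of its underside.
- scraper: Loose scraper block, 200 g about, standing on its working edge: foot 122 (x) x 30 (y) x 26 mm high, yellow with a rubber sole; above it a wooden grip 76 (x) x 24 (y) mm, from 26 to 71 mm above the sole, to be pinched across y. Origin at the centre of the sole, z up.
- case_orange: Closed flat orange specimen case, 100 (x) x 52 (y) x 26 mm, about 120 g, white panel with a pressed plant on top. To be pinched across its 52 mm width. Origin at the centre of its underside, z up. May be absent.
- case_green: Closed flat green specimen case, 100 (x) x 52 (y) x 26 mm, about 120 g, white panel with a pressed plant on top. To be pinched across its 52 mm width. Origin at the centre of its underside, z up. May be absent.
- case_blue: Closed flat blue specimen case, 100 (x) x 52 (y) x 26 mm, about 120 g, white panel with a pressed plant on top. To be pinched across its 52 mm width. Origin at the centre of its underside, z up. May be absent.
- chip0: Loose brown bark chip, 32 x 26 x 9 mm, at first flat on the tray's deck, its centre at least 80 mm from the tray's railed end. Origin at the centre of its underside. May be absent.
- chip1: Loose brown bark chip, 32 x 26 x 9 mm, at first flat on the tray's deck, its centre at least 80 mm from the tray's railed end. Origin at the centre of its underside. May be absent.
- chip2: Loose brown bark chip, 32 x 26 x 9 mm, at first flat on the tray's deck, its centre at least 80 mm from the tray's railed end. Origin at the centre of its underside. May be absent.
- chip3: Loose brown bark chip, 32 x 26 x 9 mm, at first flat on the tray's deck, its centre at least 80 mm from the tray's railed end. Origin at the centre of its underside. May be absent.
- chip4: Loose brown bark chip, 32 x 26 x 9 mm, at first flat on the tray's deck, its centre at least 80 mm from the tray's railed end. Origin at the centre of its underside. May be absent.
- jar: Small amber jar, 34 mm across, 55 mm tall. Loose bystander, to be left alone. Origin at the centre of its underside.
- magnifier: Hand magnifier lying flat: steel ring 72 mm across, 10 mm thick, black handle 90 mm long on its -x side, 16 mm thick. Loose bystander, to be left alone. Origin at the centre of its underside.
- brush_pot: Blue ceramic pot, 72 mm across, 85 mm tall. Loose bystander, to be left alone. Origin at the centre of its underside.
- vial_a: Green bottle, 40 mm across, 80 mm tall. Loose bystander, to be left alone. Origin at the centre of its underside.
- vial_b: Clear jar, 48 mm across, 70 mm tall. Loose bystander, to be left alone. Origin at the centre of its underside.
There are look-alikes about, which are no part of the job. Several things have the shape of the mat; the one meant has the colours described above.

How it is judged:
On the way, in this order (a step that is already met when the one before it is completed fails the run):
1. all bark chips in the trough, the scraper still in hand (x of chip0 in the frame of tray between -0.08 and 0.08 m and y of chip0 in the frame of tray between 0.083 and 0.172 m and z of each of chip0, chip1, chip2, chip3, chip4 in the frame of tray below 0.04 m and x of chip1 in the frame of tray between -0.08 and 0.08 m and y of chip1 in the frame of tray between 0.083 and 0.172 m and x of chip2 in the frame of tray between -0.08 and 0.08 m and y of chip2 in the frame of tray between 0.083 and 0.172 m and x of chip3 in the frame of tray between -0.08 and 0.08 m and y of chip3 in the frame of tray between 0.083 and 0.172 m and x of chip4 in the frame of tray between -0.08 and 0.08 m and y of chip4 in the frame of tray between 0.083 and 0.172 m and contact force between scraper and the fingers above 0.5 N), for 0.2 s.
2. the scraper stands on its mat, let go (x of scraper in the frame of mat between -0.03 and 0.03 m and y of scraper in the frame of mat between -0.03 and 0.03 m and z of scraper in the frame of mat below 0.008 m and angle between scraper's own z axis and vertical below 0.1 rad and linear speed of scraper below 0.03 m/s and contact force between scraper and the fingers below 0.1 N), for 0.2 s.
3. the orange case held level (0.12 rad), in line (0.2 rad) and still within 15 mm of the viewing point for 2 s (horizontal distance between case_orange and viewer_mark below 0.015 m and z of case_orange in the frame of viewer_mark between -0.015 and 0.015 m and angle between case_orange's own z axis and vertical below 0.12 rad and angle between the x axis of case_orange and the y axis of viewer, either way round below 0.2 rad and linear speed of case_orange below 0.03 m/s and contact force between case_orange and the fingers above 0.5 N), for 2 s.
4. the green case held level (0.12 rad), in line (0.2 rad) and still within 15 mm of the viewing point for 2 s (horizontal distance between case_green and viewer_mark below 0.015 m and z of case_green in the frame of viewer_mark between -0.015 and 0.015 m and angle between case_green's own z axis and vertical below 0.12 rad and angle between the x axis of case_green and the y axis of viewer, either way round below 0.2 rad and linear speed of case_green below 0.03 m/s and contact force between case_green and the fingers above 0.5 N), for 2 s.
5. the blue case held level (0.12 rad), in line (0.2 rad) and still within 15 mm of the viewing point for 2 s (horizontal distance between case_blue and viewer_mark below 0.015 m and z of case_blue in the frame of viewer_mark between -0.015 and 0.015 m and angle between case_blue's own z axis and vertical below 0.12 rad and angle between the x axis of case_blue and the y axis of viewer, either way round below 0.2 rad and linear speed of case_blue below 0.03 m/s and contact force between case_blue and the fingers above 0.5 N), for 2 s.
At the end, for the whole second after the job is handed in: Every case lies flat (0.08 rad) and at rest on the white deck, centre within 50 mm of its midline, 15 mm in from the railed and 20 mm in from the open end; every chip is in the trough; the scraper stands upright on its mat within 30 mm of its centre each way (x of case_orange in the frame of tray between -0.05 and 0.05 m and y of case_orange in the frame of tray between -0.15 and 0.065 m and z of case_orange in the frame of tray between 0.04 and 0.051 m and angle between each of case_orange, case_green, case_blue's own z axis and vertical below 0.08 rad and linear speed of each of case_orange, case_green, case_blue, scraper below 0.03 m/s and x of case_green in the frame of tray between -0.05 and 0.05 m and y of case_green in the frame of tray between -0.15 and 0.065 m and z of case_green in the frame of tray between 0.04 and 0.051 m and x of case_blue in the frame of tray between -0.05 and 0.05 m and y of case_blue in the frame of tray between -0.15 and 0.065 m and z of case_blue in the frame of tray between 0.04 and 0.051 m and x of chip0 in the frame of tray between -0.08 and 0.08 m and y of chip0 in the frame of tray between 0.083 and 0.172 m and z of each of chip0, chip1, chip2, chip3, chip4 in the frame of tray below 0.04 m and x of chip1 in the frame of tray between -0.08 and 0.08 m and y of chip1 in the frame of tray between 0.083 and 0.172 m and x of chip2 in the frame of tray between -0.08 and 0.08 m and y of chip2 in the frame of tray between 0.083 and 0.172 m and x of chip3 in the frame of tray between -0.08 and 0.08 m and y of chip3 in the frame of tray between 0.083 and 0.172 m and x of chip4 in the frame of tray between -0.08 and 0.08 m and y of chip4 in the frame of tray between 0.083 and 0.172 m and x of scraper in the frame of mat between -0.03 and 0.03 m and y of scraper in the frame of mat between -0.03 and 0.03 m and z of scraper in the frame of mat below 0.008 m and angle between scraper's own z axis and vertical below 0.1 rad); the robot touches nothing.
It fails at once if a bystander knocked over or pushed more than 6 cm (distance of any of jar, magnifier, brush_pot, vial_a, vial_b from where it was at the start of the episode above 0.06 m or angle between any of jar, magnifier, brush_pot, vial_a, vial_b's own z axis and vertical above 0.6 rad).
It fails at once if a case tipped over (angle between any of case_orange, case_green, case_blue's own z axis and vertical above 0.8 rad).
It fails at once if a chip touched with the fingers (contact force between any of chip0, chip1, chip2, chip3, chip4 and the fingers above 0.5 N).
Of case_orange, case_green, case_blue only 2 to 3 are there at a start; the rules pass over those that are not, and their reading is None.
Of chip0, chip1, chip2, chip3, chip4 only 3 to 5 are there at a start; the rules pass over those that are not, and their reading is None.
At some moment in a run one of case_orange, case_green, case_blue may be knocked a few centimetres aside while the robot is not near it.
It also fails if it takes over 210 s, if anything falls off the work surface, if the arm or the gripper's body presses on something with over 40 N, if the wrist force passes 120 N, or if a joint passes its speed limit or range.

## Robot

A 6-joint arm with a two-finger parallel gripper is mounted at the origin on the work surface. World frame = base frame: x ahead of the robot, y to its left, z up, the work surface at z = 0. Lengths are in m, angles in rad, forces in N, time in s.
With the tool pointing down it reaches from about 0.25 to 0.725 m from the base axis. Payload 4 kg.
Tool frame: the origin (TCP) lies midway between the tips of the shut fingers; the grasp point (between the pads) lies 19 mm behind it (bot.grip_point_offset is the distance from the TCP to the grasp point, in m); z points along the fingers, y is the line along which they close (so a half turn about z gives the same grasp; the last joint's range is limited). The gripper opens to 85 mm and grips with 20 to 120 N. Pads are 22 mm wide; open, the fingers measure 114 mm over their backs; the gripper's body (76 mm by 85 mm) begins 54 mm behind the grasp point. The pads swing forward as they close: fully open they stand 13 mm farther back than shut.
Start: joints at [0, 0.241, 0.005, 1.335, 0, 1.571], TCP at [0.5, -0, 0.231] pointing down, gripper open.
Joint ranges: [-2.72, 2.72], [-1.05, 1.87], [-1.09, 1.28], [-1.99, 2.15], [-1.42, 1.44], [-3.14, 3.14]. Speed limits (rad/s): [2.79, 2.79, 3.14, 3.14, 3.14, 3.14].

## Interface

Orientations are given as a unit quaternion [x, y, z, w].
In Python, from workcell import bot gives the robot as it stands.
- The arm moves only by the tool step_arm, never from a script. Its argument "targets" is text: rows parted by semicolons, each of 7 numbers parted by spaces: the opening, from -1 (shut) to 1 (fully open), so that 0 is half open, then the shift along the world's x, y, z normalised to -1 to 1, where 1 is 0.5 m, then the turn, a rotation vector about the world's x, y, z normalised to -1 to 1, where 1 is pi/4 rad. In form: gripper x y z wx wy wz; .... A call has 1 to 10 rows; each row is the pose to reach, as a shift and turn from the pose commanded when the call began; what a row does not reach only later rows make up. A row lasts 1/12 s, in which the tool goes at most 41.7 mm and 7.16 degrees, less where a joint would pass 70% of its speed; a pose out of reach is approached as far as the arm can. A call with a number of a shift or a turn outside -1 to 1 is refused whole. A call with a gripper value outside its range is refused whole. The fingers move at their own pace and stop on an object; the grip force is fixed at half the most. Time passes only in rows, so rows that repeat a pose let the fingers close. It gives the time, the measured TCP pose, the force, the opening and the grip force at its end, in the units of the state.
- bot.get_obs(): the state, without advancing time (a new reading comes with each control period).
- bot.camera(name): name is "scene" or "side" or "wrist"; returns the picture (384x512x3 uint8, red, green, blue); there is no depth.
- bot.camera_info(name): a dict with "vertical_fov" (degrees; the focal length in pixels is half the picture's height over the tangent of half this angle, whatever the lens; pixels are square), "cx", "cy" (the principal point, pixels), "pose" (4x4, takes a point from camera to world coordinates). Camera axes: x right, y up, looking along -z (the intrinsics and any distortion apply to the point x, -y, -z); pixel columns grow to the right and rows downward; lengths in m; the calibration is good to about 2 mm. A picture is of the moment at which its call begins: read the wrist's pose just before it. camera_info takes no time and is no camera call; for the wrist camera it gives the pose at the moment of the call.
- bot.job_done(): hands the job in; it is judged then, once.
The state is a dict: "clock": time; "joint_pos": joint angles; "joint_vel": joint speeds; "tau": joint torques, N m; "eef_pos": TCP position; "tool_rot": TCP orientation; "ft_force": force on the tool from outside, world axes, zero at the start; "ft_torque": the same for the moment, N m; "grip_width": finger opening in m; "grasp_force": force on a finger pad.
Only numpy, scipy, OpenCV 4.12 (cv2) and the standard library are available. Lean on these libraries where they do the work, as an engineer would, in place of code of your own. Each camera call takes 0.05 s, during which the arm holds its last target. There are 200 camera calls.

## Working session

There is one attempt and no reset: what is moved stays moved. The work goes in short steps, Python scripts to look and compute and a tool call to move; the robot and the scene stay as the last step left them, time stands still between calls to the robot, and variables do not carry over. Pictures are saved under pics/ and viewed, at most 14 in all, crops included, and the job is handed in when it is done.

Besides the shell and the picture viewer there is one more tool, called after "Call:" by a JSON object that holds its "name" and its "arguments", one argument or row to a line. step_arm: Moves the arm, as the interface text tells. Scaled input: -1 to 1 covers 0.5 m each way for a shift and pi/4 rad each way for a turn. Its arguments: {"type":"object","properties":{"targets":{"type":"string"}},"required":["targets"]}

```bash
ls; mkdir -p pics; python3 - <<'E'
from workcell import bot
import cv2,numpy as np
o=bot.get_obs();print(o)
for n in ["scene","side","wrist"]:
    i=bot.camera_info(n);print(n,i)
    im=bot.camera(n);cv2.imwrite(f"pics/{n}0.png",im[:,:,::-1])
E
```

```text
pics
{'clock': 0.0, 'joint_pos': array([3.38477801e-05, 2.41399397e-01, 3.71112827e-03, 1.33521144e+00,
       2.56838474e-06, 1.57082266e+00]), 'joint_vel': array([-0.00017653,  0.00090045,  0.00011585,  0.00067457,  0.00020301,
        0.0006178 ]), 'tau': array([ 5.50268451e-04, -3.72315860e+01,  2.52406776e+01,  1.67737965e-02,
        2.29149265e-05,  1.14679995e-05]), 'eef_pos': array([4.99356654e-01, 1.76816190e-05, 2.30414755e-01]), 'tool_rot': array([ 0.70710373,  0.70710905, -0.00074277, -0.00074454]), 'ft_force': array([-0.31591539,  0.51784658,  0.20727147]), 'ft_torque': array([-0.0071401 ,  0.02499938, -0.01977156]), 'grasp_force': 0.0, 'grip_width': 0.08501568086899086}
scene {'vertical_fov': 52.96941249037913, 'cx': 255.28098403512706, 'cy': 188.4524406245848, 'pose': array([[ 0.55179631, -0.69342817,  0.46333379,  1.04211835],
       [ 0.8339701 ,  0.45624283, -0.31038097, -0.26081198],
       [ 0.00383419,  0.55767361,  0.83005147,  1.04561579],
       [ 0.        ,  0.        ,  0.        ,  1.        ]])}
side {'vertical_fov': 48.7397878459488, 'cx': 256.50079706110415, 'cy': 194.92067470524765, 'pose': array([[-0.85487804,  0.28977137, -0.43036738,  0.00152789],
       [-0.51881625, -0.48326191,  0.70518624,  0.96454938],
       [-0.00363738,  0.82612982,  0.56346809,  0.82483518],
       [ 0.        ,  0.        ,  0.        ,  1.        ]])}
wrist {'vertical_fov': 71.52107498090237, 'cx': 253.00263406238875, 'cy': 192.022800770849, 'pose': array([[ 9.99998998e-01,  1.05242671e-04,  1.41204928e-03,
         5.00443081e-01],
       [-4.97670180e-04,  9.59732725e-01,  2.80914308e-01,
         7.12744831e-02],
       [-1.32562573e-03, -2.80914729e-01,  9.59731815e-01,
         3.73377776e-01],
       [ 0.00000000e+00,  0.00000000e+00,  0.00000000e+00,
         1.00000000e+00]])}
```

View pics/scene0.png

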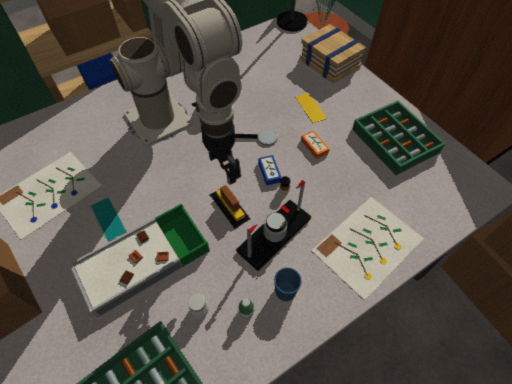

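View pics/side0.png

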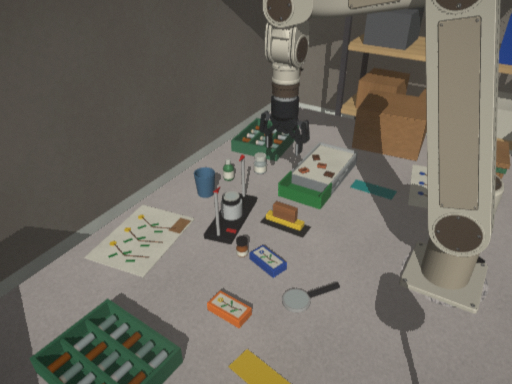

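View pics/wrist0.png

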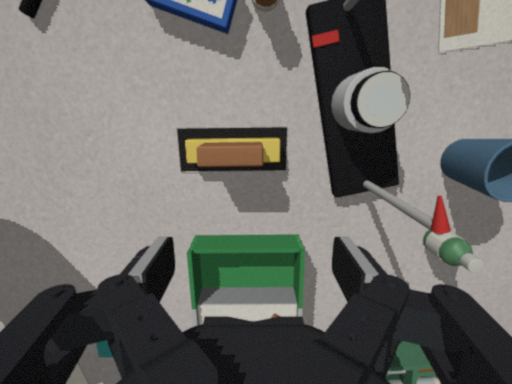

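Seen: orange case (scene 315,144), blue case (270,170), no green case. The scraper is on the black mat at (230,203), there are four chips around (143,237)–(127,278), and the viewer's lens is at (275,226).

```bash
cat > h.py <<'E'
import numpy as np,cv2
from workcell import bot
def snap(n,tag):
    i=bot.camera_info(n);im=bot.camera(n)[:,:,::-1].copy()
    cv2.imwrite(f"pics/{tag}.png",im);np.savez(f"pics/{tag}.npz",im=im,pose=i["pose"],K=[192/np.tan(np.radians(i["vertical_fov"]/2)),i["cx"],i["cy"]]);return load(tag)
def load(tag): return dict(np.load(f"pics/{tag}.npz"))
def ray(c,p):
    f,cx,cy=c["K"];p=np.atleast_2d(np.asarray(p,float))
    d=np.c_[(p[:,0]-cx)/f,-(p[:,1]-cy)/f,-np.ones(len(p))]@c["pose"][:3,:3].T
    return c["pose"][:3,3],d
def plane(c,p,z):
    o,d=ray(c,p);return o+d*((z-o[2])/d[:,2])[:,None]
def proj(c,P):
    f,cx,cy=c["K"];q=(np.atleast_2d(P)-c["pose"][:3,3])@c["pose"][:3,:3]
    return np.c_[cx+f*q[:,0]/-q[:,2],cy-f*q[:,1]/-q[:,2]]
def tri(cs,ps):
    A=np.zeros((3,3));b=np.zeros(3)
    for c,p in zip(cs,ps):
        o,d=ray(c,p);d=d[0]/np.linalg.norm(d[0]);M=np.eye(3)-np.outer(d,d);A+=M;b+=M@o
    return np.linalg.solve(A,b)
def mask(c,lo,hi): return cv2.inRange(cv2.cvtColor(c["im"],cv2.COLOR_BGR2HSV),np.array(lo),np.array(hi))
def blobs(m,amin=60):
    r=[]
    for k in cv2.findContours(m,cv2.RETR_EXTERNAL,cv2.CHAIN_APPROX_NONE)[0]:
        if cv2.contourArea(k)>amin:
            (x,y),(w,h),a=cv2.minAreaRect(k);r.append((cv2.contourArea(k),x,y,w,h,a,k))
    return sorted(r,key=lambda t:-t[0])
C={"orange":((5,150,120),(14,255,255)),"blue":((108,150,60),(125,255,255)),"yellow":((20,150,120),(32,255,255)),"green":((60,150,50),(80,255,200)),"red":((0,190,120),(4,255,255)),"red2":((176,190,120),(179,255,255)),"brown":((3,80,30),(15,220,150))}
E
python3 - <<'E'
from h import *
for n in ["scene","side","wrist"]:
    i=bot.camera_info(n);im=cv2.imread(f"pics/{n}0.png")
    np.savez(f"pics/{n}0.npz",im=im,pose=i["pose"],K=[192/np.tan(np.radians(i["vertical_fov"]/2)),i["cx"],i["cy"]])
    c=load(n+"0")
    for k in C:
        for b in blobs(mask(c,*C[k]),30)[:8]:
            print(n,k,np.round(b[:6]),np.round(plane(c,b[1:3],0.026)[0][:2],3))
E
```

```text
scene orange [285. 315. 142.  27.  13.  50.] [0.426 0.4  ]
scene orange [196. 337.  23.  23.  14.  18.] [-0.071  0.921]
scene orange [120. 314.  20.  18.  11.  68.] [-0.143  0.846]
scene blue [436.  98.  68.  20.  33.  69.] [-0.361 -0.086]
scene blue [ 44. 266. 172.  28.  12.  42.] [0.439 0.187]
scene yellow [387. 310. 107.  34.  14.  55.] [0.283 0.492]
scene yellow [ 45. 239. 214.   6.   9.  45.] [0.523 0.026]
scene green [422. 181. 233.  44.  31.  56.] [ 0.487 -0.15 ]
scene brown [17033.   438.    81.   162.   146.    90.] [0.443 1.002]
scene brown [4962.  476.  278.  136.   71.   90.] [1.056 0.464]
scene brown [3060.   79.   19.   64.   67.   70.] [-0.734 -0.034]
scene brown [2181.   20.  288.   41.  101.    0.] [ 0.396 -0.591]
scene brown [626. 129.  14.  37.  27.  74.] [-0.644  0.169]
scene brown [506. 327.  21.  47.  19.  11.] [-0.107  0.89 ]
scene brown [247. 329. 246.  14.  21.  45.] [0.758 0.189]
scene brown [230. 229. 198.  27.  11.  53.] [0.457 0.033]
side orange [868. 229. 308.  43.  23.  30.] [0.418 0.412]
side blue [333. 506.  39.  48.  11.  90.] [ 0.108 -2.661]
side bl
[... 167 characters left out ...]
de brown [5096.  390.  113.   75.   84.   10.] [ 0.428 -0.935]
side brown [320. 284. 211.  26.  14.  18.] [ 0.488 -0.002]
side brown [279. 502. 154.  27.  13.  90.] [-0.061 -0.762]
side brown [146.  59. 362.   8.  24.  50.] [0.645 0.719]
side brown [126.  96. 351.   7.  22.  49.] [0.598 0.659]
side brown [121. 179. 225.   9.  20.  45.] [0.728 0.225]
side brown [107. 132. 340.   7.  19.  51.] [0.553 0.598]
side brown [ 85. 137. 380.   7.  17.  45.] [0.473 0.662]
wrist blue [629. 192.  14.  28.  87.  90.] [0.43 0.18]
wrist brown [1414.  230.  155.   24.   67.   90.] [0.469 0.02 ]
wrist brown [945. 462.  18.  36.  33.  90.] [0.738 0.176]
wrist brown [ 70. 266.   2.   5.  20.  90.] [0.515 0.192]
```

Call:
{"name": "step_arm", "arguments": {
  "targets": "1 -0.04 -0.36 0.24 0 0 0;1 -0.04 -0.36 0.24 0 0 0;1 -0.04 -0.36 0.24 0 0 0;1 -0.04 -0.36 0.24 0 0 0;1 -0.04 -0.36 0.24 0 0 0;1 -0.04 -0.36 0.24 0 0 0;1 -0.04 -0.36 0.24 0 0 0;1 -0.04 -0.36 0.24 0 0 0"
}}

```text
clock: 0.82
eef_pos: [0.4798, -0.18, 0.3506]
tool_rot: [0.708, 0.707, 0.0, -0.001]
ft_force: [-0.0, 0.2, -0.7]
grip_width: 0.0853
grasp_force: 0.0
```

```bash
python3 - <<'E'
from h import *
c=snap("wrist","w1");print(bot.get_obs()["eef_pos"])
E
```

```text
[ 0.47969635 -0.17916423  0.35004079]
```

View pics/w1.png

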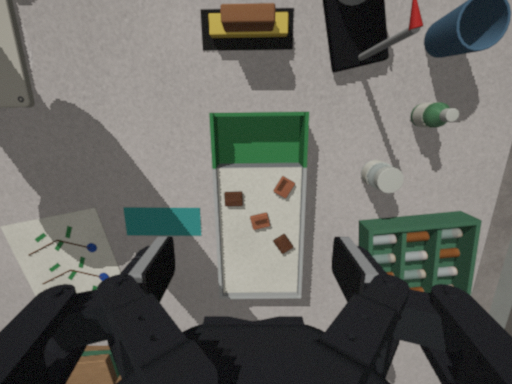

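The tray is seen squarely: trough corners (212,113) and (308,113), railed end at row 297. The four chips are at (234,199), (285,187), (260,221) and (284,243). The scraper is at (248,25).

```bash
python3 - <<'E'
from h import *
a=load("wrist0");b=load("w1")
def box(c,lo,hi,roi,n):
    m=mask(c,lo,hi);z=np.zeros_like(m);x0,y0,x1,y1=roi;z[y0:y1,x0:x1]=m[y0:y1,x0:x1]
    k=blobs(cv2.morphologyEx(z,cv2.MORPH_OPEN,np.ones((3,3))),50)[0];p=cv2.boxPoints(cv2.minAreaRect(k[6]));print(n,np.round(k[1:6],1),np.round(p,1).tolist());return k,p
r={}
for c,n,off in ((a,"w0",(170,120,295,180)),(b,"w1",(195,0,300,55))):
    r[n,'g'],gp=box(c,(3,60,30),(16,255,200),off,n+" grip")
    r[n,'y'],yp=box(c,(20,120,80),(34,255,255),off,n+" yellow")
    r[n,'m'],mp=box(c,(0,0,0),(179,255,55),off,n+" mat")
    print(" mat pts",plane(c,mp,.002)[:,:2].round(4).tolist(), plane(c,[r[n,'m'][1:3]],.002).round(4))
    print(" grip top pts",plane(c,gp,.073)[:,:2].round(4).tolist());print(" yellow",plane(c,yp,.028)[:,:2].round(4).tolist())
# grip top corner heights: bottom-edge corners? use top visible face ends (left/right extremes)
k,p=box(b,(55,100,30),(80,255,200),(195,100,320,175),"trough");print(plane(b,p,.055)[:,:2].round(4).tolist())
g=cv2.cvtColor(b["im"],cv2.COLOR_BGR2HSV)
for row in (180,210,230,270): print(row,[(x,g[row,x].tolist()) for x in range(208,228)][::2]);print([(x,g[row,x].tolist()) for x in range(292,312)][::2])
for y in range(286,304): print(y,g[y,260].tolist(),end=' ')
print()
for y in range(150,172): print(y,g[y,260].tolist(),end=' ')
E
```

```text
w0 grip [229.5 155.   24.   65.   90. ] [[197.0, 143.0], [262.0, 143.0], [262.0, 167.0], [197.0, 167.0]]
w0 yellow [232.6 150.   25.1  95.1  89.2] [[184.8000030517578, 138.10000610351562], [280.0, 136.8000030517578], [280.29998779296875, 161.8000030517578], [185.1999969482422, 163.1999969482422]]
w0 mat [231.5 149.   42.  107.   90. ] [[178.0, 128.0], [285.0, 128.0], [285.0, 170.0], [178.0, 170.0]]
 mat pts [[0.3983, 0.0531], [0.5435, 0.053], [0.5454, -0.0049], [0.3937, -0.0049]] [[0.4703 0.0247 0.002 ]]
 grip top pts [[0.4377, 0.0403], [0.5102, 0.0402], [0.5104, 0.0131], [0.4361, 0.0131]]
 yellow [[0.4132, 0.0418], [0.5344, 0.0434], [0.5358, 0.0113], [0.4113, 0.0095]]
w1 grip [247.5  16.5  27.   55.   90. ] [[220.0, 3.0], [275.0, 3.0], [275.0, 30.0], [220.0, 30.0]]
w1 yellow [248.2  23.5  23.2  80.2  88.4] [[207.6999969482422, 13.0], [287.8999938964844, 10.800000190734863], [288.6000061035156, 33.900001525878906], [208.39999389648438, 36.20000076293945]]
w1 mat [246.7  29.4  39.9  91.   89.3] [[201.0, 10.0], [292.0, 9.0], [292.5, 48.900001525878906], [201.39999389648438, 49.90000152
[... 2297 characters left out ...]
[25, 17, 181] 288 [25, 17, 180] 289 [23, 18, 182] 290 [25, 18, 182] 291 [25, 17, 175] 292 [26, 11, 160] 293 [38, 7, 149] 294 [50, 5, 148] 295 [40, 5, 148] 296 [40, 5, 150] 297 [30, 5, 152] 298 [30, 4, 135] 299 [17, 17, 106] 300 [12, 13, 99] 301 [13, 18, 99] 302 [13, 18, 100] 303 [17, 18, 98] 
150 [68, 134, 114] 151 [67, 133, 115] 152 [67, 136, 114] 153 [67, 133, 115] 154 [67, 135, 115] 155 [67, 142, 113] 156 [67, 133, 115] 157 [67, 138, 113] 158 [67, 135, 115] 159 [67, 135, 115] 160 [66, 137, 115] 161 [67, 131, 115] 162 [66, 111, 110] 163 [69, 49, 109] 164 [96, 12, 108] 165 [90, 5, 110] 166 [80, 7, 116] 167 [25, 10, 149] 168 [27, 13, 174] 169 [25, 17, 181] 170 [28, 17, 180] 171 [25, 18, 183]
```

```bash
python3 - <<'E'
from h import *
b=load("w1")
for r,l,R in ((180,213,306),(210,214.5,305),(230,215.4,304.3),(270,217.6,302.8)):
    p=plane(b,[(l,r),(R,r)],.055);print(p.round(4)[:,:2].tolist(),p.mean(0).round(4),(p[1,0]-p[0,0]).round(4))
print(plane(b,[(260,292),(260,298)],.055).round(4),plane(b,[(260,165)],.045).round(4), plane(b,[(260,113)],.045).round(4))
for x in (225,295):
    g=cv2.cvtColor(b["im"],cv2.COLOR_BGR2HSV)
    print(x,[(y,g[y,x].tolist()[1:]) for y in list(range(161,170))+list(range(288,302))])
m=mask(b,(0,60,30),(20,255,200));z=np.zeros_like(m);z[168:292,220:300]=m[168:292,220:300]
for k in blobs(z,40):print("chip",np.round(k[1:6],1),plane(b,[k[1:3]],.053).round(4)[0,:2])
s=load("scene0");m=mask(s,(0,90,30),(15,255,200));z=np.zeros_like(m);z[225:290,110:180]=m[225:290,110:180]
for k in blobs(z,20):print("chip sc",np.round(k[1:6],1),plane(s,[k[1:3]],.053).round(4)[0,:2])
E
```

```text
[[0.4129, -0.2155], [0.5702, -0.2157]] [ 0.4916 -0.2156  0.055 ] 0.1573
[[0.4132, -0.2694], [0.5714, -0.2696]] [ 0.4923 -0.2695  0.055 ] 0.1582
[[0.4132, -0.3074], [0.5721, -0.3076]] [ 0.4927 -0.3075  0.055 ] 0.1589
[[0.414, -0.3888], [0.5736, -0.3891]] [ 0.4938 -0.389   0.055 ] 0.1596
[[ 0.4937 -0.4372  0.055 ]
 [ 0.4937 -0.4508  0.055 ]] [[ 0.4925 -0.1918  0.045 ]] [[ 0.492  -0.1069  0.045 ]]
225 [(161, [142, 70]), (162, [127, 70]), (163, [89, 63]), (164, [22, 58]), (165, [4, 72]), (166, [5, 100]), (167, [6, 131]), (168, [12, 164]), (169, [18, 180]), (288, [22, 138]), (289, [20, 143]), (290, [18, 140]), (291, [23, 120]), (292, [13, 100]), (293, [10, 80]), (294, [7, 78]), (295, [10, 75]), (296, [6, 89]), (297, [8, 94]), (298, [10, 99]), (299, [13, 97]), (300, [18, 98]), (301, [16, 96])]
295 [(161, [131, 113]), (162, [85, 111]), (163, [25, 110]), (164, [5, 108]), (165, [7, 112]), (166, [4, 124]), (167, [13, 158]), (168, [18, 180]), (169, [18, 183]), (288, [18, 183]), (289, [17, 182]), (290, [17, 181]), (291, [15, 174]), (292, [10, 157]), (293, [7, 147]), (294, [5, 147]), (295, [5, 150]), (296, [5, 151]), (297, [7, 144]), (298, [8, 123]), (299, [13, 100]), (300, [16, 98]), (301, [15, 99])]
chip [283.8 186.9  15.3  18.8  32. ] [ 0.5333 -0.2284]
chip [259.6 220.9  14.6  17.7  76. ] [ 0.4922 -0.2907]
chip [233.5 198.5  13.   17.   90. ] [ 0.4467 -0.249 ]
chip [282.9 243.6  16.4  13.   56.3] [ 0.5349 -0.3354]
chip sc [135.3 255.8  10.6   9.9  50.2] [ 0.4929 -0.2919]
chip sc [126.1 277.    8.4  12.   31. ] [ 0.5363 -0.3375]
chip sc [162. 256.   8.  12.  90.] [ 0.5341 -0.2303]
chip sc [142.3 236.1   9.4   8.5  63.4] [ 0.4473 -0.2504]
```

Call:
{"name": "step_arm", "arguments": {
  "targets": "1 -0.014 0.413 -0.2 0 0 1;1 -0.014 0.413 -0.2 0 0 1;1 -0.014 0.413 -0.2 0 0 1;1 -0.014 0.413 -0.2 0 0 1;1 -0.014 0.413 -0.2 0 0 1;1 -0.014 0.413 -0.2 0 0 1;1 -0.014 0.413 -0.2 0 0 1;1 -0.014 0.413 -0.2 0 0 1"
}}

```text
clock: 1.53
eef_pos: [0.4708, 0.0295, 0.249]
tool_rot: [0.38, 0.925, -0.001, -0.002]
ft_force: [-0.1, 0.2, 1.1]
grip_width: 0.0853
grasp_force: 0.0
```

Call:
{"name": "step_arm", "arguments": {
  "targets": "1 0 0 -0.1 0 0 1;1 0 0 -0.1 0 0 1;1 0 0 -0.1 0 0 1;1 0 0 -0.1 0 0 1;1 0 0 -0.1 0 0 1;1 0 0 -0.1 0 0 1;1 0 0 -0.1 0 0 1;1 0 0 -0.1 0 0 1;1 0 0 -0.1 0 0 1"
}}

```text
clock: 2.28
eef_pos: [0.4726, 0.0268, 0.201]
tool_rot: [0.001, 1.0, 0.0, -0.0]
ft_force: [-0.2, -0.0, 0.1]
grip_width: 0.0854
grasp_force: 0.0
```

```bash
python3 - <<'E'
from h import *
c=snap("wrist","w2");o=bot.get_obs();print(o["eef_pos"],o["tool_rot"],o["joint_pos"],c["pose"])
s=snap("scene","s1");snap("side","d1")
for n,f in (("yellow",((20,120,80),(34,255,255))),("grip",((3,60,30),(16,255,200)))):
    for k in blobs(mask(c,*f),150)[:3]: 
        p=cv2.boxPoints(cv2.minAreaRect(k[6]));print(n,p.round(1).tolist());print(plane(c,p,.028 if n=="yellow" else .073).round(4)[:,:2].tolist())
E
```

```text
[0.47264072 0.02671061 0.20104875] [ 6.42322787e-04  9.99999752e-01 -4.00665551e-06 -2.87714947e-04] [ 5.64376028e-02  2.04700106e-01 -1.21253111e-01  1.24541806e+00
  2.48274013e-05  5.77222414e-02] [[ 2.00105917e-03 -9.59851569e-01 -2.80501269e-01  4.02072268e-01]
 [ 9.99997969e-01  1.85287680e-03  7.93466663e-04  2.68296021e-02]
 [-2.41875927e-04 -2.80502287e-01  9.59853326e-01  3.43913625e-01]
 [ 0.00000000e+00  0.00000000e+00  0.00000000e+00  1.00000000e+00]]
yellow [[238.0, 123.0], [265.0, 123.0], [265.0, 221.0], [238.0, 221.0]]
[[0.4118, 0.0095], [0.4119, 0.0405], [0.5329, 0.0418], [0.5328, 0.0074]]
grip [[240.0, 145.0], [262.0, 145.0], [262.0, 216.0], [240.0, 216.0]]
[[0.4319, 0.0136], [0.4319, 0.0358], [0.5084, 0.0363], [0.5084, 0.0124]]
grip [[19.899999618530273, 232.10000610351562], [29.200000762939453, 212.10000610351562], [57.599998474121094, 225.1999969482422], [48.400001525878906, 245.1999969482422]]
[[0.527, -0.2316], [0.5034, -0.2158], [0.5188, -0.1882], [0.5431, -0.2036]]
grip [[-0.0, 142.0], [19.0, 142.0], [19.0, 170.0], [0.0, 170.0]]
[[0.4284, -0.2273], [0.4285, -0.2082], [0.4571, -0.2153], [0.457, -0.2349]]
```

View pics/w2.png

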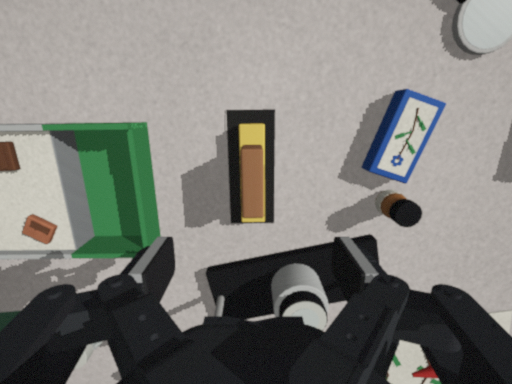

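The scraper is centred at (252,172) in the wrist view and square to the tool. The blue case lies at (405,135), rotated about 25°.

Call:
{"name": "step_arm", "arguments": {
  "targets": "1 -0.002 -0.002 -0.2 0 0 0;1 -0.002 -0.002 -0.2 0 0 0;1 -0.002 -0.002 -0.28 0 0 0;1 -0.002 -0.002 -0.332 0 0 0;1 -0.002 -0.002 -0.332 0 0 0;1 -0.002 -0.002 -0.332 0 0 0;-1 -0.002 -0.002 -0.332 0 0 0;-1 -0.002 -0.002 -0.332 0 0 0;-1 -0.002 -0.002 -0.332 0 0 0;-1 -0.002 -0.002 -0.332 0 0 0"
}}

```text
clock: 3.27
eef_pos: [0.474, 0.0256, 0.0376]
tool_rot: [0.0, 1.0, 0.0, 0.002]
ft_force: [0.7, -0.7, -0.1]
grip_width: 0.0388
grasp_force: 0.0
```

Call:
{"name": "step_arm", "arguments": {
  "targets": "-1 0 0 0 0 0 0;-1 0 0 0 0 0 0;-1 0 0 0 0 0 0;-1 0 0 0 0 0 0;-1 0 0 0 0 0 0;-1 0 0 0 0 0 0"
}}

```text
clock: 3.77
eef_pos: [0.4734, 0.0256, 0.0369]
tool_rot: [-0.0, 1.0, 0.0, 0.002]
ft_force: [-0.3, 0.5, 6.1]
grip_width: 0.0232
grasp_force: 61.0
```

Call:
{"name": "step_arm", "arguments": {
  "targets": "-1 0 0 0.08 0 0 0;-1 0 0 0.16 0 0 0;-1 0 0 0.24 0 0 0;-1 0.043 -0.08 0.24 0 0 0.016;-1 0.043 -0.16 0.24 0 0 0.016;-1 0.043 -0.24 0.24 0 0 0.016;-1 0.043 -0.32 0.24 0 0 0.016;-1 0.043 -0.4 0.24 0 0 0.016;-1 0.043 -0.48 0.24 0 0 0.016;-1 0.043 -0.56 0.24 0 0 0.016"
}}

```text
clock: 4.6
eef_pos: [0.4926, -0.2562, 0.1551]
tool_rot: [-0.006, 1.0, 0.0, -0.0]
ft_force: [0.7, -0.3, -2.7]
grip_width: 0.0234
grasp_force: 59.7
```

Call:
{"name": "step_arm", "arguments": {
  "targets": "-1 0 -0.08 0 0 0 0;-1 0 -0.16 0 0 0 0;-1 0 -0.24 0 0 0 0;-1 0 -0.293 0 0 0 0;-1 0 -0.293 0 0 0 0;-1 0 -0.293 0 0 0 0;-1 0 -0.293 -0.04 0 0 0;-1 0 -0.293 -0.08 0 0 0;-1 0 -0.293 -0.1 0 0 0;-1 0 -0.293 -0.1 0 0 0"
}}

```text
clock: 5.43
eef_pos: [0.4917, -0.398, 0.102]
tool_rot: [-0.007, 1.0, 0.002, -0.003]
ft_force: [0.2, 0.0, -2.3]
grip_width: 0.0233
grasp_force: 59.9
```

```bash
python3 - <<'E'
from h import *
c=snap("wrist","w3");o=bot.get_obs();print(o["eef_pos"],o["tool_rot"],o["ft_force"])
s=snap("scene","s2")
im=np.hstack([c["im"][:,:400],cv2.resize(s["im"][180:330,50:250],(400,300))[:300].repeat(1,0) if 0 else cv2.resize(s["im"][180:372,50:250],(400,384))])
cv2.imwrite("pics/c3.png",im)
E
```

```text
[ 0.49257627 -0.39889223  0.10377188] [-0.00698956  0.99997297  0.00152199 -0.00170221] [-0.12480513 -0.47584594 -1.86864912]
```

View pics/c3.png

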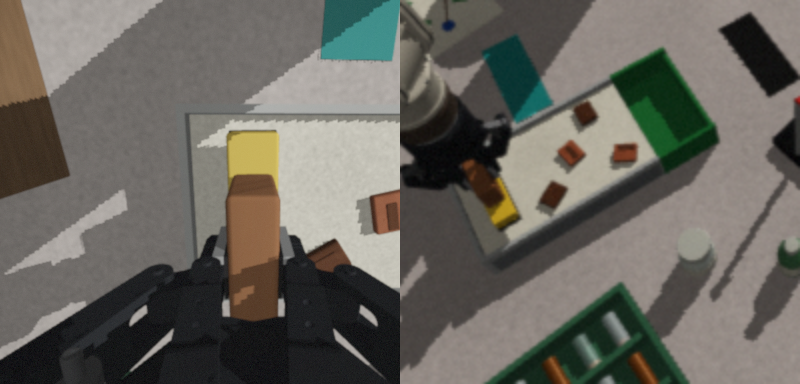

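Scraper is over the deck's railed end, all four chips in front of it.

Call:
{"name": "step_arm", "arguments": {
  "targets": "-1 0.005 0 -0.02 0 0 0;-1 0.005 0 -0.036 0 0 0;-1 0.005 0 -0.04 0 0 0;-1 0.005 0 -0.042 0 0 0;-1 0.005 0 -0.044 0 0 0;-1 0.005 0 -0.044 0 0 0"
}}

```text
clock: 6.03
eef_pos: [0.496, -0.4011, 0.0833]
tool_rot: [-0.006, 1.0, -0.0, 0.0]
ft_force: [-1.0, 0.9, -1.7]
grip_width: 0.0234
grasp_force: 59.9
```

Call:
{"name": "step_arm", "arguments": {
  "targets": "-1 0 0 -0.002 0 0 0;-1 0 0 -0.004 0 0 0;-1 0 0 -0.006 0 0 0;-1 0 0 -0.006 0 0 0;-1 0 0 -0.006 0 0 0"
}}

```text
clock: 6.45
eef_pos: [0.496, -0.401, 0.0803]
tool_rot: [-0.006, 1.0, -0.0, 0.0]
ft_force: [0.7, 0.1, -1.9]
grip_width: 0.0237
grasp_force: 60.0
```

Call:
{"name": "step_arm", "arguments": {
  "targets": "-1 0 0 -0.001 0 0 0;-1 0 0.016 -0.001 0 0 0;-1 0 0.032 -0.001 0 0 0;-1 0 0.048 -0.001 0 0 0;-1 0 0.064 -0.001 0 0 0;-1 0 0.08 -0.001 0 0 0;-1 0 0.096 -0.001 0 0 0;-1 -0.001 0.112 -0.001 0 0 0;-1 -0.001 0.128 -0.001 0 0 0;-1 -0.002 0.144 -0.001 0 0 0"
}}

```text
clock: 7.28
eef_pos: [0.4952, -0.3283, 0.0801]
tool_rot: [-0.006, 1.0, -0.0, 0.0]
ft_force: [0.4, -1.5, 0.8]
grip_width: 0.0229
grasp_force: 60.1
```

Call:
{"name": "step_arm", "arguments": {
  "targets": "-1 0 0.016 0 0 0 0;-1 0 0.032 0 0 0 0;-1 0 0.048 0 0 0 0;-1 0 0.064 0 0 0 0;-1 0 0.08 0 0 0 0;-1 0 0.096 0 0 0 0;-1 -0.001 0.112 0 0 0 0;-1 -0.001 0.128 0 0 0 0;-1 -0.002 0.144 0 0 0 0;-1 -0.002 0.144 0 0 0 0"
}}

```text
clock: 8.12
eef_pos: [0.494, -0.255, 0.08]
tool_rot: [-0.007, 1.0, 0.001, 0.0]
ft_force: [0.5, 1.4, 3.2]
grip_width: 0.0232
grasp_force: 60.7
```

```bash
python3 - <<'E'
from h import *
c=snap("wrist","w4");o=bot.get_obs();print(o["eef_pos"],o["tool_rot"],o["ft_force"])
s=snap("scene","s3")
im=np.hstack([c["im"][:,100:500],cv2.resize(s["im"][180:372,50:250],(400,384))])
cv2.imwrite("pics/c4.png",im)
E
```

```text
[ 0.49402553 -0.25503467  0.08002072] [-7.26075621e-03  9.99972802e-01  1.29143672e-03  9.43710910e-05] [-1.62968369  3.02025751  4.67589455]
```

View pics/c4.png

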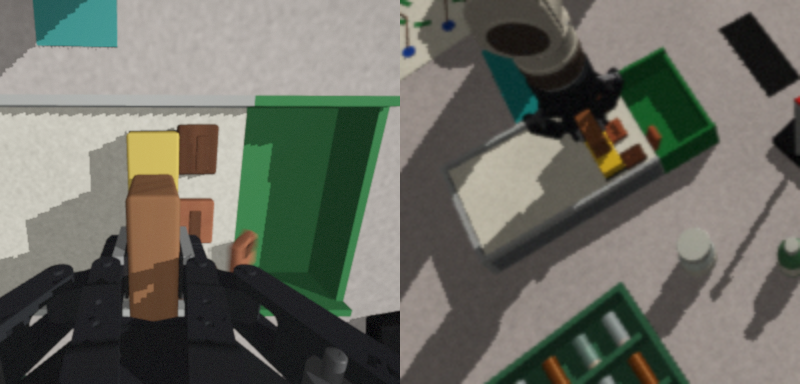

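The chips are gathered ahead of the blade and one is already tipping over the edge. The deck behind is clean.

Call:
{"name": "step_arm", "arguments": {
  "targets": "-1 0 0.014 0 0 0 0;-1 0 0.028 0 0 0 0;-1 0 0.042 0 0 0 0;-1 0 0.056 0 0 0 0;-1 -0.001 0.07 0 0 0 0;-1 -0.001 0.084 0 0 0 0;-1 -0.001 0.098 0 0 0 0;-1 -0.001 0.112 0 0 0 0;-1 -0.001 0.12 0 0 0 0;-1 -0.001 0.12 0 0 0 0"
}}

```text
clock: 9.05
eef_pos: [0.4936, -0.1956, 0.08]
tool_rot: [-0.007, 1.0, 0.001, 0.0]
ft_force: [0.6, 0.2, 5.3]
grip_width: 0.0235
grasp_force: 61.0
```

```bash
python3 - <<'E'
from h import *
c=snap("wrist","w5");o=bot.get_obs();print(o["eef_pos"],o["ft_force"])
s=snap("scene","s4")
im=np.hstack([c["im"][:,100:500],cv2.resize(s["im"][180:372,50:250],(400,384))])
cv2.imwrite("pics/c5.png",im)
E
```

```text
[ 0.49357105 -0.19566042  0.07997329] [0.40145646 0.60069004 5.16050819]
```

View pics/c5.png

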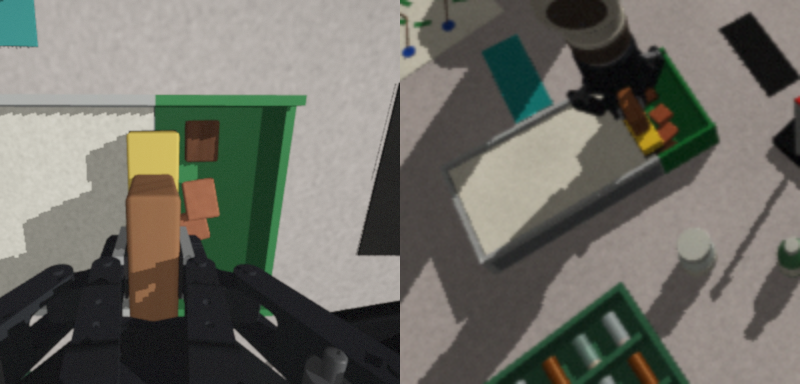

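Call:
{"name": "step_arm", "arguments": {
  "targets": "-1 0 0 0.06 0 0 0;-1 0 0 0.12 0 0 0;-1 0 0 0.2 0 0 0;-1 -0.02 0.08 0.24 0 0 -0.016;-1 -0.04 0.16 0.24 0 0 -0.016;-1 -0.04 0.24 0.24 0 0 -0.016;-1 -0.044 0.32 0.24 0 0 -0.016;-1 -0.044 0.4 0.24 0 0 -0.016;-1 -0.044 0.435 0.24 0 0 -0.016;-1 -0.044 0.435 0.24 0 0 -0.016"
}}

```text
clock: 9.98
eef_pos: [0.4691, 0.0251, 0.198]
tool_rot: [-0.003, 1.0, 0.002, -0.003]
ft_force: [0.7, -0.0, -2.3]
grip_width: 0.0232
grasp_force: 60.3
```

```bash
python3 - <<'E'
from h import *
c=snap("wrist","w6");o=bot.get_obs();print(o["eef_pos"],o["tool_rot"],o["ft_force"])
s=snap("scene","s5")
im=np.hstack([c["im"][:,0:400],cv2.resize(s["im"][190:286,130:230],(400,384))])
cv2.imwrite("pics/c6.png",im)
E
```

```text
[0.46944793 0.02299355 0.19809148] [-2.43909108e-03  9.99993423e-01  6.65774295e-04 -2.60011320e-03] [-0.73997553 -0.65073877 -2.00655457]
```

View pics/c6.png

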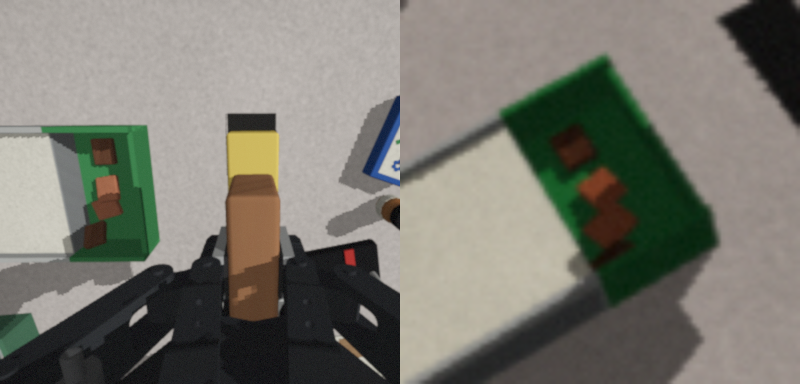

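All four chips lie in the trough (105,150)–(95,235) and the deck is bare.

Call:
{"name": "step_arm", "arguments": {
  "targets": "-1 0.003 0.003 -0.08 0 0 0;-1 0.003 0.003 -0.16 0 0 0;-1 0.003 0.003 -0.24 0 0 0;-1 0.003 0.003 -0.29 0 0 0;-1 0.003 0.003 -0.31 0 0 0;-1 0.003 0.003 -0.318 0 0 0;-1 0.003 0.003 -0.32 0 0 0;-1 0.003 0.003 -0.322 0 0 0;-1 0.003 0.003 -0.322 0 0 0"
}}

```text
clock: 10.83
eef_pos: [0.4743, 0.0216, 0.0397]
tool_rot: [0.0, 1.0, 0.0, 0.001]
ft_force: [-0.0, -0.0, -1.8]
grip_width: 0.0236
grasp_force: 60.3
```

Call:
{"name": "step_arm", "arguments": {
  "targets": "-1 0 0.004 -0.002 0 0 0;-1 0 0.004 -0.004 0 0 0;-1 0 0.004 -0.005 0 0 0;-1 0 0.004 -0.006 0 0 0;-1 0 0.004 -0.006 0 0 0"
}}

```text
clock: 11.25
eef_pos: [0.4736, 0.0242, 0.037]
tool_rot: [-0.0, 1.0, 0.0, 0.001]
ft_force: [-2.1, -0.4, 4.9]
grip_width: 0.0234
grasp_force: 61.4
```

Contact with the mat (force +5 N). Release and retreat upwards.

Call:
{"name": "step_arm", "arguments": {
  "targets": "0 0 0 0 0 0 0;0 0 0 0 0 0 0;0.2 0 0 0 0 0 0;0.2 0 0 0 0 0 0;0.2 0 0 0 0 0 0;0.2 0 0 0.06 0 0 0;0.3 0 0 0.12 0 0 0;0.3 0 0 0.2 0 0 0;1 0 0 0.28 0 0 0;1 0 0 0.36 0 0 0"
}}

```text
clock: 12.08
eef_pos: [0.4724, 0.0239, 0.2174]
tool_rot: [0.0, 1.0, -0.0, -0.0]
ft_force: [1.6, -0.2, 0.3]
grip_width: 0.0773
grasp_force: 0.0
```

Call:
{"name": "step_arm", "arguments": {
  "targets": "1 -0.1 0.08 0.06 0 0 0;1 -0.1 0.16 0.12 0 0 0;1 -0.1 0.24 0.18 0 0 0;1 -0.1 0.3 0.24 0 0 0;1 -0.1 0.3 0.24 0 0 0;1 -0.1 0.3 0.24 0 0 0;1 -0.1 0.3 0.24 0 0 0"
}}

```text
clock: 12.67
eef_pos: [0.4235, 0.1755, 0.337]
tool_rot: [-0.002, 1.0, 0.0, 0.002]
ft_force: [-0.3, -0.3, -1.2]
grip_width: 0.0853
grasp_force: 0.0
```

```bash
python3 - <<'E'
from h import *
c=snap("wrist","w7");o=bot.get_obs();print(o["eef_pos"],o["tool_rot"],o["joint_pos"])
s=snap("scene","s6");d=snap("side","d6")
E
```

```text
[0.42293632 0.17428893 0.33553393] [-7.62082669e-04  9.99999682e-01 -2.15204580e-04  8.93900972e-05] [ 3.91196588e-01  1.34418978e-01  1.41787451e-01  1.57816328e+00
 -4.66060198e-04  3.89672423e-01]
```

View pics/w7.png

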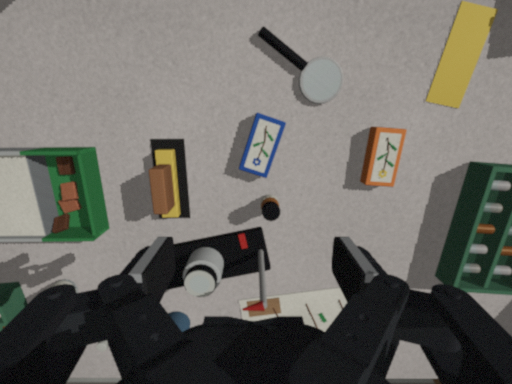

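The scraper stands on the mat at (170,180). The orange case is at (385,155), the blue at (263,145), and the lens at (203,275).

```bash
python3 - <<'E'
from h import *
cs={n:load(n) for n in("w7","s6","d6","w2")}
def panel(c,rng,name,roi=None,z=.026):
    m=mask(c,*rng)
    if roi: t=np.zeros_like(m);x0,y0,x1,y1=roi;t[y0:y1,x0:x1]=m[y0:y1,x0:x1];m=t
    m=cv2.morphologyEx(m,cv2.MORPH_CLOSE,np.ones((3,3)))
    cn,h=cv2.findContours(m,cv2.RETR_CCOMP,cv2.CHAIN_APPROX_NONE)
    i=[k for k in range(len(cn)) if h[0][k][3]>=0]
    if not i: return print(name,"no hole")
    k=cn[max(i,key=lambda k:cv2.contourArea(cn[k]))]
    r=cv2.minAreaRect(k);p=cv2.boxPoints(r);w=plane(c,p,z)
    ctr=np.mean(w[:,:2],0);e=[w[1]-w[0],w[2]-w[1]];l=max(e,key=lambda v:np.linalg.norm(v[:2]))
    print(name,np.round(r[0],1),ctr.round(4),"L,W",[np.linalg.norm(v[:2]).round(4) for v in e],"ang",np.degrees(np.arctan2(l[1],l[0])).round(1))
    return r[0]
O=((0,140,80),(16,255,255));B=((105,120,40),(128,255,255))
po=[panel(cs[n],O,n+" O",r) for n,r in(("w7",(350,110,420,200)),("s6",(295,125,335,165)),("d6",(200,285,260,330)))]
pb=[panel(cs[n],B,n+" B",r) for n,r in(("w7",(230,105,295,185)),("s6",(250,150,290,190)),("d6",(240,240,295,280)),("w2",(355,80,460,190)))]
N=["w7","s6","d6","w2"]
for p in(po,pb):
    q=[(cs[n],x) for n,x in zip(N,p) if x];print("tri",tri(*zip(*q)).round(4))
for n in N+["wrist0"]:
    c=load(n);m=mask(c,(0,170,80),(5,255,255))|mask(c,(174,170,80),(179,255,255))
    for k in blobs(m,12)[:5]: 
        q=k[6][:,0];print(n,"red",np.round(k[:3],1),"L",q[q[:,0].argmin()],"R",q[q[:,0].argmax()],"T",q[q[:,1].argmin()],"Bt",q[q[:,1].argmax()])
E
```

```text
w7 O [385.6 157. ] [0.4253 0.4022] L,W [np.float64(0.0925), np.float64(0.0421)] ang 176.1
s6 O [315.  141.5] [0.4225 0.4025] L,W [np.float64(0.0471), np.float64(0.0985)] ang -5.1
d6 O [228.8 304.9] [0.425  0.4034] L,W [np.float64(0.0472), np.float64(0.0978)] ang 175.3
w7 B [261.5 145.5] [0.4062 0.1896] L,W [np.float64(0.0895), np.float64(0.0416)] ang 161.3
s6 B no hole
d6 B no hole
w2 B [406.8 136.9] [0.4298 0.2064] L,W [np.float64(0.0898), np.float64(0.0402)] ang 160.6
tri [0.4238 0.4028 0.0254]
tri [0.4138 0.1898 0.0533]
w7 red [ 91.5 242.6 240.9] L [238 234] R [247 247] T [242 233] Bt [241 248]
w7 red [ 66.5 254.5 305.5] L [246 308] R [263 309] T [259 302] Bt [248 309]
s6 red [ 23.5 284.9 208.7] L [281 207] R [289 210] T [282 206] Bt [286 212]
s6 red [ 14.5 251.8 227.8] L [248 229] R [255 225] T [255 225] Bt [250 232]
w2 red [115. 425. 372.] L [413 374] R [437 376] T [427 368] Bt [424 376]
wrist0 red [334.5 436.5 215.6] L [431 229] R [449 230] T [438 197] Bt [437 232]
wrist0 red [290.5 325.1  38.1] L [312  36] R [338  41] T [334  30] Bt [314  47]
```

```bash
python3 - <<'E'
from h import *
for n in ("scene0","side0","s6","d6"):
    c=load(n);m=mask(c,(0,120,50),(6,255,255))|mask(c,(170,120,50),(179,255,255))
    for k in blobs(m,5)[:14]:
        if (n[0]=='s' and n!="side0" and 230<k[1]<320 and 170<k[2]<250) or (n in("side0","d6") and 205<k[1]<255 and 140<k[2]<240):
            q=k[6][:,0];print(n,"red",np.round(k[:3],1),"L",q[q[:,0].argmin()],"R",q[q[:,0].argmax()],"T",q[q[:,1].argmin()],"Bt",q[q[:,1].argmax()])
print("tips z.17", plane(load("wrist0"),(438,197),.17),plane(load("w7"),(246,308),.17))
# lens disc & base
for n,roi in(("wrist0",(330,60,415,140)),("w7",(175,255,230,300)),("scene0",(262,208,292,245)),("side0",(220,190,245,222))):
    c=load(n);x0,y0,x1,y1=roi;h=cv2.cvtColor(c["im"],cv2.COLOR_BGR2HSV)
    z=np.zeros(h.shape[:2],np.uint8);z[y0:y1,x0:x1]=((h[y0:y1,x0:x1,2]>110)*255)
    for k in blobs(z,40)[:2]: e=cv2.fitEllipse(k[6]);print(n,"lens",np.round(e,1).tolist() if 0 else [np.round(v,1) for v in e],plane(c,e[0],.089).round(4))
for n,roi in(("wrist0",(290,0,400,200)),("w7",(140,220,275,300))):
    c=load(n);m=mask(c,(0,0,0),(179,255,60));x0,y0,x1,y1=roi;z=np.zeros_like(m);z[y0:y1,x0:x1]=m[y0:y1,x0:x1]
    k=blobs(z,200)[0];p=cv2.boxPoints(cv2.minAreaRect(k[6]));print(n,"base",p.round().tolist(),plane(c,p,.02)[:,:2].round(3).tolist())
im=lambda n,a,b,c,d:cv2.resize(load(n)["im"][a:b,c:d],(400,400),interpolation=cv2.INTER_CUBIC)
cv2.imwrite("pics/v.png",np.hstack([im("scene0",165,265,230,330),im("side0",145,245,185,285)]))
E
```

```text
scene0 red [ 33.5 284.8 208.8] L [281 206] R [289 211] T [282 205] Bt [286 212]
scene0 red [ 22.5 251.8 227.8] L [247 230] R [256 225] T [254 225] Bt [250 232]
scene0 red [ 18.5 300.3 184.3] L [297 186] R [304 182] T [302 180] Bt [297 187]
side0 red [ 31.  231.  230.1] L [226 229] R [236 231] T [227 228] Bt [234 233]
side0 red [  9.5 241.2 157.6] L [239 160] R [243 157] T [241 155] Bt [239 160]
side0 red [  7.5 216.1 190.7] L [213 191] R [218 188] T [218 188] Bt [217 192]
s6 red [ 32.5 284.8 208.8] L [281 206] R [289 211] T [282 205] Bt [286 212]
s6 red [ 22.5 251.8 227.8] L [247 230] R [256 225] T [254 225] Bt [250 232]
s6 red [ 17.5 300.3 184.3] L [297 186] R [304 182] T [302 180] Bt [297 187]
d6 red [ 32.  230.9 230.3] L [226 229] R [236 231] T [227 228] Bt [234 233]
d6 red [  9.5 241.2 157.6] L [239 160] R [243 157] T [241 155] Bt [239 160]
d6 red [  7.5 216.1 190.7] L [213 191] R [218 188] T [218 188] Bt [217 192]
tips z.17 [[0.64806938 0.00754052 0.17      ]] [[0.61245639 0.16634746 0.17      ]]
wrist0 lens [array([391.2,  99.4]), array([62., 78.]), np.float64(2.7)] [[0.6396 0.0853 0.089 ]]
wrist0 lens [array([237.4,  48.6]), array([ 95.6, 230.7]), np.float64(0.0)] [[0.4853 0.1316 0.089 ]]
w7 lens [array([203.4, 282.3]), array([45.6, 53.8]), np.float64(57.1)] [[0.6283 0.092  0.089 ]]
scene0 lens [array([272.1, 217.4]), array([17.8, 24.1]), np.float64(125.1)] [[0.6174 0.0822 0.089 ]]
side0 lens [array([232.1, 210.1]), array([17.5, 21.3]), np.float64(43.3)] [[0.584  0.1478 0.089 ]]
side0 lens [array([229.7, 196. ]), array([15.8, 26.2]), np.float64(62.0)] [[0.631 0.091 0.089]]
wrist0 base [[305.0, 2.0], [384.0, -4.0], [399.0, 192.0], [320.0, 198.0]] [[0.56, 0.194], [0.649, 0.2], [0.702, -0.032], [0.593, -0.04]]
w7 base [[126.0, 249.0], [256.0, 212.0], [272.0, 268.0], [141.0, 304.0]] [[0.603, -0.068], [0.527, 0.182], [0.643, 0.213], [0.73, -0.053]]
```

View pics/v.png

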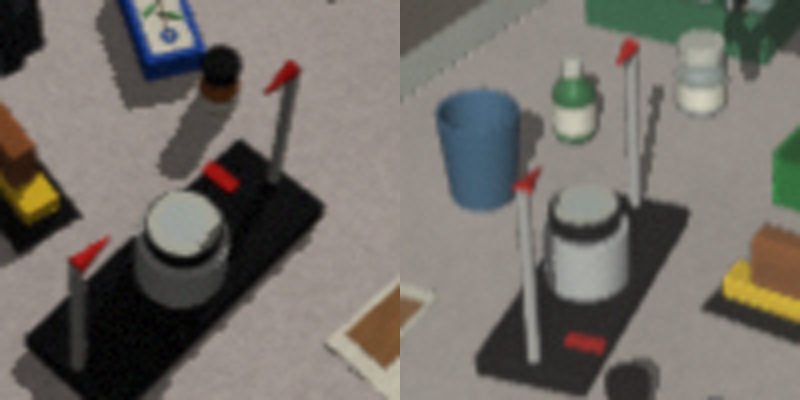

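```bash
python3 - <<'E'
from h import *
w0,w7,s,d=map(load,("wrist0","w7","scene0","side0"))
A=tri([w0,s,d],[(438,197),(256.8,225),(238.9,160.7)]);B=tri([w7,s,d],[(246,308),(296.3,188.2),(220,187.5)])
A2=tri([s,d],[(256.8,225),(238.9,160.7)]);B2=tri([s,d],[(296.3,188.2),(220,187.5)])
for a,b in((A,B),(A2,B2)): v=b-a;print(a.round(4),b.round(4),((a+b)/2).round(4),np.linalg.norm(v).round(4),np.degrees(np.arctan2(-v[0],v[1])).round(1))
E
```

```text
[0.6492 0.0076 0.1679] [0.6127 0.164  0.1675] [0.631  0.0858 0.1677] 0.1606 13.2
[0.649  0.0081 0.1676] [0.6125 0.1623 0.1666] [0.6307 0.0852 0.1671] 0.1585 13.3
```

Call:
{"name": "step_arm", "arguments": {
  "targets": "0.75 0.002 0.08 -0.08 0 0 -0.1;0.75 0.002 0.16 -0.16 0 0 -0.1;0.75 0.002 0.24 -0.24 0 0 -0.1;0.75 0.002 0.32 -0.32 0 0 -0.1;0.75 0.002 0.4 -0.4 0 0 -0.1;0.75 0.002 0.457 -0.46 0 0 -0.1;0.75 0.002 0.457 -0.52 0 0 -0.1;0.75 0.002 0.457 -0.52 0 0 -0.1;0.75 0.002 0.457 -0.52 0 0 -0.1;0.75 0.002 0.457 -0.52 0 0 -0.1"
}}

```text
clock: 13.65
eef_pos: [0.4214, 0.4, 0.0703]
tool_rot: [0.039, 0.999, -0.004, -0.004]
ft_force: [0.3, -1.0, -0.2]
grip_width: 0.0747
grasp_force: 0.0
```

```bash
python3 - <<'E'
from h import *
o=bot.get_obs();print(o["eef_pos"],o["tool_rot"],o["ft_force"])
c=snap("wrist","w8")
m=mask(c,(0,140,60),(16,255,255))
for k in blobs(m,300)[:3]:
    p=cv2.boxPoints(cv2.minAreaRect(k[6]));print(p.round().tolist(),plane(c,p,.026)[:,:2].round(3).tolist())
E
```

```text
[0.42136676 0.39999009 0.07033508] [ 0.03911836  0.99922041 -0.00382195 -0.00370282] [ 0.28151237 -1.04226451 -0.16188108]
[[220.0, 148.0], [292.0, 148.0], [292.0, 274.0], [220.0, 274.0]] [[0.372, 0.38], [0.376, 0.43], [0.476, 0.427], [0.472, 0.369]]
```

Call:
{"name": "step_arm", "arguments": {
  "targets": "0.75 0.004 0.005 -0.05 0 0 0;0.75 0.004 0.005 -0.1 0 0 0;0.75 0.004 0.005 -0.13 0 0 0;0.75 0.004 0.005 -0.138 0 0 0;0.75 0.004 0.005 -0.138 0 0 0;-1 0.004 0.005 -0.138 0 0 0;-1 0.004 0.005 -0.138 0 0 0;-1 0.004 0.005 -0.138 0 0 0;-1 0.004 0.005 -0.138 0 0 0;-1 0.004 0.005 -0.138 0 0 0"
}}

```text
clock: 14.53
eef_pos: [0.4277, 0.4059, 0.0097]
tool_rot: [0.039, 0.999, 0.001, 0.002]
ft_force: [-0.1, -2.0, 7.6]
grip_width: 0.0504
grasp_force: 64.8
```

Call:
{"name": "step_arm", "arguments": {
  "targets": "-1 0 0 0 0 0 0;-1 0 0 0 0 0 0;-1 0 0 0 0 0 0"
}}

```text
clock: 14.78
eef_pos: [0.4278, 0.4059, 0.0097]
tool_rot: [0.039, 0.999, 0.001, 0.002]
ft_force: [0.6, -2.0, 7.1]
grip_width: 0.0507
grasp_force: 64.8
```

Call:
{"name": "step_arm", "arguments": {
  "targets": "-1 0 0 0.06 0 0 0;-1 0 0 0.14 0 0 0;-1 0 0 0.22 0 0 0;-1 0 0 0.3 0 0 0;-1 0 0 0.38 0 0 0;-1 0 0 0.46 0 0 0;-1 0 0 0.52 0 0 0;-1 0 0 0.52 0 0 0;-1 0 0 0.52 0 0 0"
}}

```text
clock: 15.53
eef_pos: [0.427, 0.406, 0.2704]
tool_rot: [0.039, 0.999, 0.003, 0.002]
ft_force: [0.1, -0.1, -2.1]
grip_width: 0.0506
grasp_force: 64.0
```

Call:
{"name": "step_arm", "arguments": {
  "targets": "-1 0.04 -0.06 0 0 0 -0.1;-1 0.08 -0.12 0 0 0 -0.2;-1 0.12 -0.18 0 0 0 -0.3;-1 0.16 -0.25 0 0 0 -0.4;-1 0.2 -0.32 0 0 0 -0.5;-1 0.24 -0.38 0 0 0 -0.6;-1 0.28 -0.45 0 0 0 -0.7;-1 0.32 -0.51 0 0 0 -0.8;-1 0.36 -0.57 0 0 0 -0.9;-1 0.4 -0.63 0 0 0 -1"
}}

```text
clock: 16.37
eef_pos: [0.6257, 0.0881, 0.2648]
tool_rot: [0.421, 0.907, -0.001, -0.002]
ft_force: [0.7, 0.5, -1.4]
grip_width: 0.05
grasp_force: 63.9
```

Call:
{"name": "step_arm", "arguments": {
  "targets": "-1 0.008 -0.017 0 0 0 -0.1;-1 0.008 -0.017 0 0 0 -0.2;-1 0.008 -0.017 0 0 0 -0.3;-1 0.008 -0.017 0 0 0 -0.4;-1 0.008 -0.017 0 0 0 -0.5;-1 0.008 -0.017 0 0 0 -0.607;-1 0.008 -0.017 0 0 0 -0.607;-1 0.008 -0.017 0 0 0 -0.607;-1 0.008 -0.017 0 0 0 -0.607"
}}

```text
clock: 17.12
eef_pos: [0.6295, 0.0815, 0.2657]
tool_rot: [0.621, 0.784, -0.001, -0.001]
ft_force: [-0.2, 0.7, -1.2]
grip_width: 0.0504
grasp_force: 63.9
```

```bash
cat > cs.py <<'E'
from h import *
import sys
from scipy.spatial.transform import Rotation as R
def held(col,tag,zoff):
    o=bot.get_obs();e=o["eef_pos"];print("tcp",e.round(4),"eul",R.from_quat(o["tool_rot"]).as_matrix().round(3).tolist(),o["joint_pos"].round(2),o["grip_width"])
    pt=e.copy();pt[2]+=zoff
    for n in("scene","side"):
        c=snap(n,f"{tag}_{n}");m=cv2.morphologyEx(mask(c,*col),cv2.MORPH_CLOSE,np.ones((5,5)))
        u,v=proj(c,pt)[0];z=np.zeros_like(m);x0,x1,y0,y1=int(u-45),int(u+45),int(v-45),int(v+45);z[max(y0,0):y1,max(x0,0):x1]=m[max(y0,0):y1,max(x0,0):x1]
        b=blobs(z,30)[:3]
        for k in b:
            r=cv2.minAreaRect(k[6]);print(n,"exp",round(u),round(v),"blob",np.round(k[:5],1),plane(c,k[1:3],e[2]+zoff).round(4),"box",plane(c,cv2.boxPoints(r),e[2]+zoff)[:,:2].round(3).tolist())
    c=snap("wrist",f"{tag}_wrist")
E
python3 - <<'E'
from cs import *
held(((0,140,60),(16,255,255)),"oh",0.003)
im=lambda n:cv2.resize(load(n)["im"][120:280,200:360],(400,400),interpolation=cv2.INTER_CUBIC)
cv2.imwrite("pics/oh.png",np.hstack([im("oh_scene"),cv2.resize(load("oh_side")["im"][80:240,130:290],(400,400),interpolation=cv2.INTER_CUBIC)]))
E
```

```text
tcp [0.6295 0.0815 0.2657] eul [[-0.23, 0.973, -0.002], [0.973, 0.23, -0.0], [0.0, -0.002, -1.0]] [0.13 0.52 0.5  1.56 0.   1.47] 0.050402040072535584
scene exp 278 185 blob [238.  273.5 187.5  22.6  29.7] [[0.6305 0.0683 0.2687]] box [[0.612, 0.027], [0.588, 0.106], [0.649, 0.11], [0.67, 0.033]]
side exp 230 142 blob [203.5 225.5 146.5  19.8  24. ] [[0.6255 0.1075 0.2687]] box [[0.657, 0.137], [0.678, 0.024], [0.593, 0.078], [0.579, 0.181]]
```

View pics/oh.png

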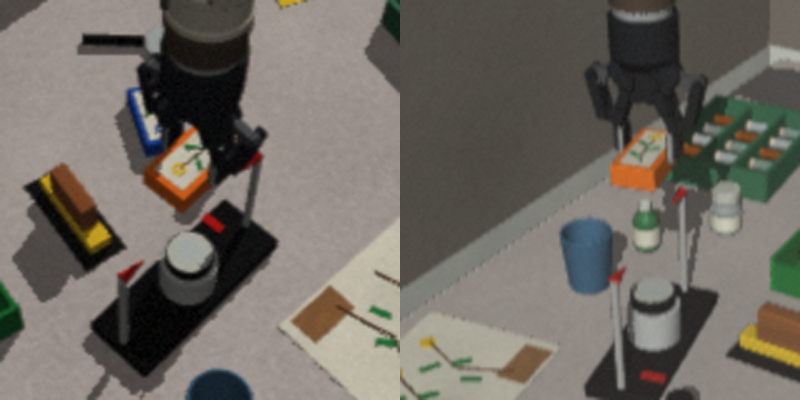

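```bash
python3 - <<'E'
from h import *
s,d=load("oh_scene"),load("oh_side")
z=.282
print(plane(s,[(258.8,188.8),(273.2,203.2)],z)[:,:2].round(4).tolist(),plane(s,[(273.2,203.2)],.256).round(4),plane(d,[(216,144),(232.8,147.2)],z)[:,:2].round(4).tolist(),plane(d,[(214.8,154),(232,155.2)],.256)[:,:2].round(4).tolist())
# expected corners of case given centre offset
th=np.radians(103.2);ax=np.array([np.cos(th),np.sin(th)]);ay=np.array([-ax[1],ax[0]])
c0=np.array([.6285,.0848])
for zz in(.282,.256):
    P=[np.r_[c0+50*a/1e3*ax+26*b/1e3*ay,zz] for a in(1,-1) for b in(1,-1)];print(zz,"scene",proj(s,P).round(1).tolist(),"side",proj(d,P).round(1).tolist())
# extreme pixels of orange blob
for n,c,roi in(("s",s,(250,160,300,215)),("d",d,(205,125,250,160))):
    m=mask(c,(0,120,50),(16,255,255));x0,y0,x1,y1=roi;t=np.zeros_like(m);t[y0:y1,x0:x1]=m[y0:y1,x0:x1]
    q=blobs(t,30)[0][6][:,0];print(n,[q[i].tolist() for i in(q[:,0].argmin(),q[:,0].argmax(),q[:,1].argmin(),q[:,1].argmax(),(q.sum(1)).argmax(),(q[:,1]-q[:,0]).argmax())])
E
```

```text
[[0.6213, 0.0312], [0.6733, 0.0368]] [[0.6607 0.0469 0.256 ]] [[0.6415, 0.1294], [0.5912, 0.1212]] [[0.6399, 0.1398], [0.5951, 0.121]]
0.282 scene [[284.3, 163.0], [300.3, 174.6], [256.9, 187.0], [273.1, 199.7]] side [[231.3, 148.1], [213.6, 145.4], [243.6, 132.6], [226.9, 130.2]]
0.256 scene [[283.6, 169.2], [299.3, 180.7], [256.8, 193.0], [272.6, 205.5]] side [[231.7, 156.5], [214.2, 153.7], [243.8, 140.6], [227.3, 138.2]]
s [[257, 189], [283, 195], [277, 170], [271, 204], [282, 196], [258, 193]]
d [[214, 146], [238, 147], [227, 131], [230, 156], [230, 156], [214, 152]]
```

Call:
{"name": "step_arm", "arguments": {
  "targets": "-1 0.005 0.002 -0.04 0 0 0;-1 0.005 0.002 -0.08 0 0 0;-1 0.005 0.002 -0.12 0 0 0;-1 0.005 0.002 -0.15 0 0 0;-1 0.005 0.002 -0.165 0 0 0;-1 0.005 0.002 -0.174 0 0 0;-1 0.005 0.002 -0.174 0 0 0;-1 0.005 0.002 -0.174 0 0 0;-1 0.005 0.002 -0.174 0 0 0;-1 0.005 0.002 -0.174 0 0 0"
}}

```text
clock: 18.1
eef_pos: [0.6333, 0.0826, 0.1812]
tool_rot: [0.621, 0.784, 0.001, 0.001]
ft_force: [-0.2, -0.6, -1.4]
grip_width: 0.0506
grasp_force: 63.9
```

```bash
python3 - <<'E'
from cs import *
held(((0,140,60),(16,255,255)),"ov",0.003)
s,d=load("ov_scene"),load("ov_side");e=bot.get_obs()["eef_pos"]
th=np.radians(103.2);ax=np.array([np.cos(th),np.sin(th)]);ay=np.array([-ax[1],ax[0]]);c0=np.array([.631,.0857])
P=[np.r_[c0+50*a/1e3*ax+26*b/1e3*ay,zz] for zz in(.17,.196) for a in(1,-1) for b in(1,-1)];print(proj(s,P).round().tolist(),proj(d,P).round().tolist())
a=s["im"];b=d["im"]
cv2.imwrite("pics/ov.png",np.hstack([cv2.resize(a[165:265,230:330],(400,400),interpolation=cv2.INTER_CUBIC),cv2.resize(b[145:245,185:285],(400,400),interpolation=cv2.INTER_CUBIC)]))
E
```

```text
tcp [0.6333 0.0826 0.1812] eul [[-0.228, 0.974, 0.002], [0.974, 0.228, 0.0], [-0.0, 0.002, -1.0]] [ 0.13  0.54  0.32  1.35 -0.    1.47] 0.05061056038284713
scene exp 277 204 blob [182.5 271.9 207.6  24.6  25.4] [[0.6353 0.0642 0.1842]] box [[0.601, 0.033], [0.597, 0.104], [0.669, 0.095], [0.671, 0.026]]
side exp 229 168 blob [181.5 226.4 171.9  19.2  24.9] [[0.6279 0.106  0.1842]] box [[0.651, 0.149], [0.683, 0.03], [0.604, 0.062], [0.579, 0.174]]
[[282.0, 189.0], [297.0, 200.0], [257.0, 211.0], [272.0, 223.0], [283.0, 183.0], [298.0, 194.0], [257.0, 206.0], [273.0, 218.0]] [[232.0, 183.0], [215.0, 180.0], [244.0, 166.0], [228.0, 163.0], [232.0, 175.0], [215.0, 172.0], [243.0, 158.0], [227.0, 156.0]]
```

View pics/ov.png

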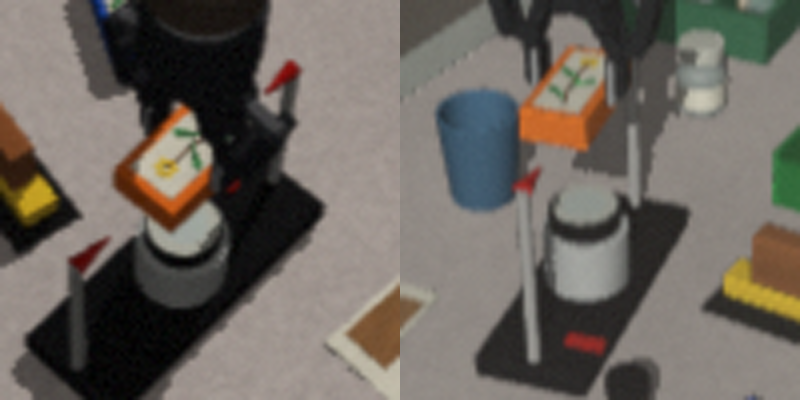

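The case's corners are at the expected pixels (scene 273,222; side 231,182), so it is in place. Hold.

Call:
{"name": "step_arm", "arguments": {
  "targets": "-1 0 0 0 0 0 0;-1 0 0 0 0 0 0;-1 0 0 0 0 0 0;-1 0 0 0 0 0 0;-1 0 0 0 0 0 0;-1 0 0 0 0 0 0;-1 0 0 0 0 0 0;-1 0 0 0 0 0 0;-1 0 0 0 0 0 0;-1 0 0 0 0 0 0"
}}

```text
clock: 19.08
eef_pos: [0.6325, 0.0825, 0.1798]
tool_rot: [0.621, 0.784, -0.0, -0.0]
ft_force: [-0.7, -0.4, 0.1]
grip_width: 0.0507
grasp_force: 63.9
```

Call:
{"name": "step_arm", "arguments": {
  "targets": "-1 0 0 0 0 0 0;-1 0 0 0 0 0 0;-1 0 0 0 0 0 0;-1 0 0 0 0 0 0;-1 0 0 0 0 0 0;-1 0 0 0 0 0 0;-1 0 0 0 0 0 0;-1 0 0 0 0 0 0;-1 0 0 0 0 0 0;-1 0 0 0 0 0 0"
}}

```text
clock: 19.92
eef_pos: [0.6325, 0.0825, 0.1798]
tool_rot: [0.621, 0.784, -0.0, -0.0]
ft_force: [0.5, 0.2, -1.9]
grip_width: 0.0506
grasp_force: 63.9
```

Call:
{"name": "step_arm", "arguments": {
  "targets": "-1 0 0 0 0 0 0;-1 0 0 0 0 0 0;-1 0 0 0 0 0 0;-1 0 0 0 0 0 0;-1 0 0 0 0 0 0;-1 0 0 0 0 0 0;-1 0 0 0 0 0 0;-1 0 0 0 0 0 0;-1 0 0 0 0 0 0;-1 0 0 0 0 0 0"
}}

```text
clock: 20.75
eef_pos: [0.6325, 0.0825, 0.1798]
tool_rot: [0.621, 0.784, -0.0, -0.0]
ft_force: [0.2, -1.0, -1.4]
grip_width: 0.0502
grasp_force: 63.9
```

Call:
{"name": "step_arm", "arguments": {
  "targets": "-1 0 0 0.04 0 0 0;-1 0 0 0.1 0 0 0;-1 0 0 0.16 0 0 0;-1 0 0 0.2 0 0 0;-1 0 0 0.2 0 0 0"
}}

```text
clock: 21.17
eef_pos: [0.6347, 0.0828, 0.2859]
tool_rot: [0.621, 0.784, 0.004, 0.004]
ft_force: [1.8, 0.4, -0.8]
grip_width: 0.0504
grasp_force: 64.0
```

Call:
{"name": "step_arm", "arguments": {
  "targets": "-1 -0.02 -0.07 0 0 0 0.1;-1 -0.04 -0.14 0 0 0 0.2;-1 -0.06 -0.21 0 0 0 0.3;-1 -0.08 -0.28 0 0 0 0.4;-1 -0.1 -0.35 0 0 0 0.5;-1 -0.12 -0.42 0 0 0 0.6;-1 -0.14 -0.49 0 0 0 0.7;-1 -0.16 -0.56 0 0 0 0.8;-1 -0.18 -0.63 0 0 0 0.9;-1 -0.2 -0.7 0 0 0 1"
}}

```text
clock: 22.0
eef_pos: [0.5314, -0.2689, 0.2787]
tool_rot: [0.272, 0.962, 0.0, -0.001]
ft_force: [1.1, -0.3, -2.0]
grip_width: 0.0507
grasp_force: 63.9
```

Call:
{"name": "step_arm", "arguments": {
  "targets": "-1 -0.02 -0.07 0 0 0 0.1;-1 -0.04 -0.14 0 0 0 0.2;-1 -0.06 -0.2 0 0 0 0.3;-1 -0.071 -0.207 0 0 0 0.4;-1 -0.071 -0.207 0 0 0 0.5;-1 -0.071 -0.207 0 0 0 0.6;-1 -0.071 -0.207 0 0 0 0.722;-1 -0.071 -0.207 0 0 0 0.722;-1 -0.071 -0.207 -0.08 0 0 0.722;-1 -0.071 -0.207 -0.16 0 0 0.722"
}}

```text
clock: 22.83
eef_pos: [0.4988, -0.3723, 0.2016]
tool_rot: [-0.005, 1.0, -0.002, 0.003]
ft_force: [0.8, -0.4, -2.1]
grip_width: 0.0506
grasp_force: 64.0
```

Call:
{"name": "step_arm", "arguments": {
  "targets": "-1 0 0 -0.06 0 0 0;-1 0 0 -0.1 0 0 0;-1 0 0 -0.1 0 0 0;-1 0 0 -0.1 0 0 0"
}}

```text
clock: 23.17
eef_pos: [0.4961, -0.3701, 0.1482]
tool_rot: [-0.005, 1.0, 0.001, -0.002]
ft_force: [-0.4, -0.5, -1.1]
grip_width: 0.0507
grasp_force: 63.8
```

```bash
python3 - <<'E'
from cs import *
held(((0,140,60),(16,255,255)),"op",0.003)
w=load("op_wrist")
m=mask(w,(0,140,60),(16,255,255));m[300:]=0
e=bot.get_obs()["eef_pos"]
for k in blobs(m,200)[:2]:
    p=cv2.boxPoints(cv2.minAreaRect(k[6]));print(p.round().tolist(),plane(w,p,e[2]+.016)[:,:2].round(3).tolist())
E
```

```text
tcp [ 0.4961 -0.3701  0.1482] eul [[-1.0, -0.01, -0.003], [-0.01, 1.0, 0.002], [0.003, 0.002, -1.0]] [-0.64  0.52  0.2   1.26 -0.   -0.65] 0.05073057515326205
scene exp 97 257 blob [239.   97.5 260.   30.   23.3] [[ 0.5061 -0.3716  0.1512]] box [[0.461, -0.399], [0.462, -0.345], [0.55, -0.344], [0.547, -0.396]]
side exp 332 131 blob [157.  331.9 132.2  30.4  11.7] [[ 0.491  -0.3601  0.1512]] box [[0.526, -0.301], [0.562, -0.391], [0.455, -0.422], [0.425, -0.331]]
[[201.0, 149.0], [306.0, 149.0], [306.0, 299.0], [201.0, 299.0]] [[0.444, -0.397], [0.443, -0.347], [0.526, -0.342], [0.527, -0.401]]
```

View pics/op_wrist.png

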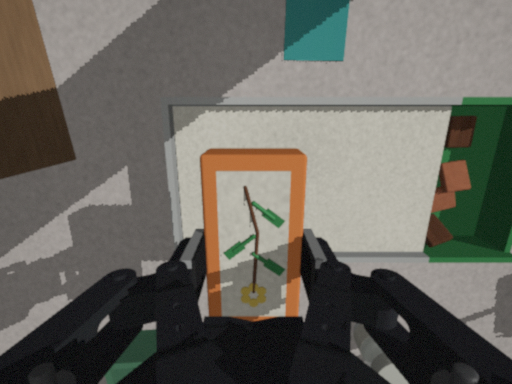

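The case hangs square over the deck at wrist (253,235), clear of the rails. That was the last picture, so I go by numbers from here.

Call:
{"name": "step_arm", "arguments": {
  "targets": "-1 0 0 -0.06 0 0 0;-1 0 0 -0.12 0 0 0;-1 0 0 -0.16 0 0 0;-1 0 0 -0.174 0 0 0;-1 0 0 -0.178 0 0 0;-1 0 0 -0.178 0 0 0;-1 0 0 -0.178 0 0 0"
}}

```text
clock: 23.9
eef_pos: [0.4985, -0.3722, 0.0632]
tool_rot: [-0.006, 1.0, -0.001, 0.002]
ft_force: [-0.4, 0.1, -1.5]
grip_width: 0.0502
grasp_force: 63.9
```

Call:
{"name": "step_arm", "arguments": {
  "targets": "-1 0 0 -0.002 0 0 0;-1 0 0 -0.004 0 0 0;-1 0 0 -0.006 0 0 0;-1 0 0 -0.006 0 0 0;-1 0 0 -0.006 0 0 0"
}}

```text
clock: 24.32
eef_pos: [0.497, -0.371, 0.058]
tool_rot: [-0.006, 1.0, -0.0, 0.0]
ft_force: [0.9, 0.1, -0.5]
grip_width: 0.0502
grasp_force: 63.9
```

Call:
{"name": "step_arm", "arguments": {
  "targets": "-1 0 0 -0.002 0 0 0;-1 0 0 -0.004 0 0 0;-1 0 0 -0.006 0 0 0;-1 0 0 -0.006 0 0 0;-1 0 0 -0.006 0 0 0"
}}

```text
clock: 24.73
eef_pos: [0.4969, -0.371, 0.0548]
tool_rot: [-0.006, 1.0, 0.0, -0.0]
ft_force: [-0.2, 0.4, 0.1]
grip_width: 0.0508
grasp_force: 64.0
```

Call:
{"name": "step_arm", "arguments": {
  "targets": "-1 0 0 -0.002 0 0 0;-1 0 0 -0.003 0 0 0;-1 0 0 -0.003 0 0 0"
}}

```text
clock: 24.98
eef_pos: [0.497, -0.371, 0.0547]
tool_rot: [-0.006, 1.0, -0.0, 0.0]
ft_force: [-3.0, 1.3, 6.6]
grip_width: 0.0503
grasp_force: 64.8
```

Call:
{"name": "step_arm", "arguments": {
  "targets": "0.6 0 0 0 0 0 0;0.6 0 0 0 0 0 0;0.6 0 0 0 0 0 0;0.6 0 0 0 0 0 0;0.6 0 0 0.06 0 0 0;0.6 0 0 0.14 0 0 0;0.75 0 0 0.22 0 0 0;0.75 0 0 0.3 0 0 0;0.75 0 0 0.38 0 0 0;0.75 0 0 0.46 0 0 0"
}}

```text
clock: 25.82
eef_pos: [0.4967, -0.3708, 0.2852]
tool_rot: [-0.006, 1.0, -0.0, 0.0]
ft_force: [1.2, -1.7, 0.6]
grip_width: 0.0746
grasp_force: 0.0
```

Call:
{"name": "step_arm", "arguments": {
  "targets": "0.75 -0.01 0.08 0 0 0 0;0.75 -0.03 0.16 0 0 0 0;0.75 -0.05 0.24 0 0 0 0;0.75 -0.07 0.32 0 0 0 0;0.75 -0.09 0.4 0 0 0 0;0.75 -0.11 0.48 0 0 0 0;0.75 -0.13 0.56 0 0 0 0;0.75 -0.15 0.64 0 0 0 0;0.75 -0.16 0.72 0 0 0 0;0.75 -0.16 0.8 0 0 0 0"
}}

```text
clock: 26.65
eef_pos: [0.4156, 0.0306, 0.2837]
tool_rot: [-0.006, 1.0, -0.0, 0.0]
ft_force: [1.1, 0.1, -0.4]
grip_width: 0.0747
grasp_force: 0.0
```

Call:
{"name": "step_arm", "arguments": {
  "targets": "0.75 0 0.08 0 0 0 0;0.75 0 0.16 0 0 0 0;0.75 0 0.24 0 0 0 0;0.75 0 0.28 0 0 0 0;0.75 0 0.28 0 0 0 0;0.75 0 0.28 0 0 0 0;0.75 0 0.28 0 0 0 0"
}}

```text
clock: 27.23
eef_pos: [0.4168, 0.1685, 0.2831]
tool_rot: [-0.006, 1.0, -0.0, -0.0]
ft_force: [0.6, 0.8, -0.1]
grip_width: 0.0751
grasp_force: 0.0
```

```bash
cat >> cs.py <<'E'
def pan(c,rng,name,roi,z,idx=None):
    m=mask(c,*rng);t=np.zeros_like(m);x0,y0,x1,y1=roi;t[y0:y1,x0:x1]=m[y0:y1,x0:x1]
    m=cv2.morphologyEx(t,cv2.MORPH_CLOSE,np.ones((3,3)))
    cn,h=cv2.findContours(m,cv2.RETR_CCOMP,cv2.CHAIN_APPROX_NONE)
    i=[k for k in range(len(cn)) if h[0][k][3]>=0]
    if not i: return print(name,"no hole")
    r=cv2.minAreaRect(cn[max(i,key=lambda k:cv2.contourArea(cn[k]))]);w=plane(c,cv2.boxPoints(r),z)
    e=[w[1]-w[0],w[2]-w[1]];l=max(e,key=lambda v:np.linalg.norm(v[:2]))
    print(name,np.round(r[0],1),w[:,:2].mean(0).round(4),[np.linalg.norm(v[:2]).round(4) for v in e],"ang",np.degrees(np.arctan2(l[1],l[0])).round(1));return r[0]
OR=((0,140,60),(16,255,255));BL=((105,120,40),(128,255,255))
E
python3 - <<'E'
from cs import *
o=bot.get_obs();print(o["eef_pos"],o["tool_rot"])
c=snap("wrist","b1");s=snap("scene","bs");d=snap("side","bd")
for k in blobs(mask(c,*BL),200)[:4]: print(np.round(k[:6],1),plane(c,k[1:3],.026).round(3))
u,v=map(int,proj(c,(.406,.19,.026))[0]);p=[pan(c,BL,"w B",(max(u-70,0),max(v-70,0),u+70,v+70),.026)]
for cc,n in((s,"s"),(d,"d")):
    u,v=map(int,proj(cc,(.406,.19,.026))[0])
    for k in blobs(mask(cc,*BL),15)[:8]:
        if abs(k[1]-u)<30 and abs(k[2]-v)<30: print(n,(u,v),np.round(k[:6],1))
u,v=map(int,proj(s,(.4937,-.371,.071))[0]);pan(s,OR,"s O deck",(u-30,v-30,u+30,v+30),.071)
u,v=map(int,proj(d,(.4937,-.371,.071))[0]);pan(d,OR,"d O deck",(u-30,v-25,u+30,v+25),.071)
# scraper
for k in blobs(mask(c,(20,120,80),(34,255,255)),150)[:3]:
    p=cv2.boxPoints(cv2.minAreaRect(k[6]));print("yel",plane(c,p,.028)[:,:2].round(3).tolist())
E
```

```text
[0.41682474 0.16850129 0.28314052] [-5.89177127e-03  9.99982554e-01 -3.58473795e-04 -2.24363880e-04]
[2097.5  267.6  154.6   34.2   65.5   19.4] [[0.405 0.19  0.026]]
w B [267.8 155.1] [0.4066 0.1899] [np.float64(0.0894), np.float64(0.0409)] ang 161.0
s (261, 164) [117.  261.4 167.2  28.5  15.8  71.6]
d (277, 255) [239.  276.5 264.7  38.8  18.2  16.2]
s O deck [106. 269.] [ 0.4942 -0.3718] [np.float64(0.0426), np.float64(0.0908)] ang 0.5
d O deck no hole
yel [[0.331, 0.449], [0.196, 0.476], [0.211, 0.527], [0.351, 0.505]]
yel [[0.412, 0.009], [0.408, 0.044], [0.531, 0.047], [0.536, 0.008]]
```

Call:
{"name": "step_arm", "arguments": {
  "targets": "0.75 -0.02 0.043 -0.07 0 0 -0.12;0.75 -0.02 0.043 -0.14 0 0 -0.24;0.75 -0.02 0.043 -0.21 0 0 -0.36;0.75 -0.02 0.043 -0.28 0 0 -0.438;0.75 -0.02 0.043 -0.35 0 0 -0.438;0.75 -0.02 0.043 -0.4 0 0 -0.438;0.75 -0.02 0.043 -0.4 0 0 -0.438;0.75 -0.02 0.043 -0.4 0 0 -0.438;0.75 -0.02 0.043 -0.4 0 0 -0.438;0.75 -0.02 0.043 -0.4 0 0 -0.438"
}}

```text
clock: 28.22
eef_pos: [0.409, 0.191, 0.0855]
tool_rot: [0.166, 0.986, 0.001, 0.002]
ft_force: [-0.1, 0.2, -0.2]
grip_width: 0.0746
grasp_force: 0.0
```

```bash
python3 - <<'E'
from cs import *
o=bot.get_obs();print(o["eef_pos"],o["tool_rot"],o["ft_force"])
c=snap("wrist","b2")
for k in blobs(mask(c,*BL),300)[:2]:
    print(np.round(k[:6],1),plane(c,cv2.boxPoints(cv2.minAreaRect(k[6])),.026)[:,:2].round(3).tolist())
E
```

```text
[0.40895349 0.19097978 0.08549808] [0.16575789 0.98616399 0.00124881 0.00182752] [-0.14638578  0.16963275 -0.21104242]
[7413.  249.  197.  120.   66.   90.] [[0.349, 0.183], [0.365, 0.229], [0.461, 0.199], [0.443, 0.146]]
```

Call:
{"name": "step_arm", "arguments": {
  "targets": "0.75 -0.004 0 -0.06 0 0 0;0.75 -0.004 0 -0.11 0 0 0;0.75 -0.004 0 -0.145 0 0 0;0.75 -0.004 0 -0.155 0 0 0;0.75 -0.004 0 -0.155 0 0 0;-1 -0.004 0 -0.155 0 0 0;-1 -0.004 0 -0.155 0 0 0;-1 -0.004 0 -0.155 0 0 0;-1 -0.004 0 -0.155 0 0 0;-1 -0.004 0 -0.155 0 0 0"
}}

```text
clock: 29.1
eef_pos: [0.4067, 0.1913, 0.0077]
tool_rot: [0.165, 0.986, 0.001, 0.002]
ft_force: [-0.1, -0.1, 6.1]
grip_width: 0.0506
grasp_force: 63.7
```

Call:
{"name": "step_arm", "arguments": {
  "targets": "-1 0 0 0 0 0 0;-1 0 0 0 0 0 0;-1 0 0 0 0 0 0"
}}

```text
clock: 29.35
eef_pos: [0.4067, 0.1913, 0.0077]
tool_rot: [0.165, 0.986, 0.001, 0.002]
ft_force: [-0.8, -0.6, 7.1]
grip_width: 0.0507
grasp_force: 63.7
```

Call:
{"name": "step_arm", "arguments": {
  "targets": "-1 0 0 0.06 0 0 0;-1 0 0 0.14 0 0 0;-1 0 0 0.22 0 0 0;-1 0 0 0.3 0 0 0;-1 0 0 0.38 0 0 0;-1 0 0 0.46 0 0 0;-1 0 0 0.52 0 0 0;-1 0 0 0.52 0 0 0;-1 0 0 0.52 0 0 0"
}}

```text
clock: 30.1
eef_pos: [0.4062, 0.1911, 0.2684]
tool_rot: [0.165, 0.986, 0.002, 0.003]
ft_force: [-0.2, 0.6, -1.8]
grip_width: 0.0505
grasp_force: 63.4
```

Call:
{"name": "step_arm", "arguments": {
  "targets": "-1 0.045 -0.021 0 0 0 -0.1;-1 0.09 -0.042 0 0 0 -0.2;-1 0.135 -0.063 0 0 0 -0.3;-1 0.18 -0.084 0 0 0 -0.4;-1 0.225 -0.105 0 0 0 -0.5;-1 0.27 -0.127 0 0 0 -0.6;-1 0.315 -0.148 0 0 0 -0.7;-1 0.36 -0.169 0 0 0 -0.8;-1 0.405 -0.19 0 0 0 -0.9;-1 0.449 -0.211 0 0 0 -1"
}}

```text
clock: 30.93
eef_pos: [0.6295, 0.0842, 0.2631]
tool_rot: [0.532, 0.847, -0.001, -0.002]
ft_force: [0.6, -0.1, -0.1]
grip_width: 0.051
grasp_force: 63.4
```

Call:
{"name": "step_arm", "arguments": {
  "targets": "-1 0 0 0 0 0 -0.1;-1 0 0 0 0 0 -0.2;-1 0 0 0 0 0 -0.284;-1 0 0 0 0 0 -0.284;-1 0 0 0 0 0 -0.284;-1 0 0 0 0 0 -0.284"
}}

```text
clock: 31.43
eef_pos: [0.6289, 0.085, 0.2646]
tool_rot: [0.621, 0.784, -0.001, -0.001]
ft_force: [0.0, 0.1, -0.7]
grip_width: 0.0506
grasp_force: 63.4
```

```bash
cat >> cs.py <<'E'
def chk(tag,rng,c0,zu):
    th=np.radians(103.2);ax=np.array([np.cos(th),np.sin(th)]);ay=np.array([-ax[1],ax[0]])
    P=[np.r_[np.array(c0)+.05*a*ax+.026*b*ay,z] for z in(zu,zu+.026) for a in(1,-1) for b in(1,-1)]
    for n in("scene","side"):
        c=snap(n,f"{tag}_{n}");pr=proj(c,P);x0,y0=pr.min(0).astype(int)-8;x1,y1=pr.max(0).astype(int)+9
        m=mask(c,*rng);t=np.zeros_like(m);t[max(y0,0):y1,max(x0,0):x1]=m[max(y0,0):y1,max(x0,0):x1]
        f=lambda q:[q[i].round().tolist() for i in(q[:,0].argmin(),q[:,1].argmax(),(q.sum(1)).argmax(),(q[:,1]-q[:,0]).argmax())]
        q=np.vstack([k[6][:,0] for k in blobs(t,20)[:2]]);print(n,"exp",f(pr),"got",f(q))
E
python3 - <<'E'
from cs import *
o=bot.get_obs();e=o["eef_pos"];print(e,o["tool_rot"],o["grip_width"]);chk("bh",BL,e[:2],e[2]-.0077)
E
```

```text
[0.62891355 0.08501652 0.26459519] [ 6.20629285e-01  7.84103339e-01 -8.06297753e-04 -7.71627609e-04] 0.0505510105526842
scene exp [[257.0, 193.0], [273.0, 205.0], [299.0, 181.0], [257.0, 193.0]] got [[259, 187], [273, 204], [273, 204], [259, 193]]
side exp [[213.0, 145.0], [231.0, 156.0], [231.0, 156.0], [214.0, 153.0]] got [[214, 146], [227, 155], [231, 155], [215, 153]]
```

Call:
{"name": "step_arm", "arguments": {
  "targets": "-1 0.004 0.002 -0.04 0 0 0;-1 0.004 0.002 -0.08 0 0 0;-1 0.004 0.002 -0.12 0 0 0;-1 0.004 0.002 -0.15 0 0 0;-1 0.004 0.002 -0.166 0 0 0;-1 0.004 0.002 -0.176 0 0 0;-1 0.004 0.002 -0.176 0 0 0;-1 0.004 0.002 -0.176 0 0 0;-1 0.004 0.002 -0.176 0 0 0;-1 0.004 0.002 -0.176 0 0 0"
}}

```text
clock: 32.37
eef_pos: [0.6323, 0.0861, 0.1792]
tool_rot: [0.621, 0.784, 0.001, 0.001]
ft_force: [0.9, 0.4, -0.8]
grip_width: 0.0506
grasp_force: 63.4
```

```bash
python3 - <<'E'
from cs import *
o=bot.get_obs();e=o["eef_pos"];print(e,o["tool_rot"],o["grip_width"]);chk("bv",BL,(.631,.0857),.169)
E
```

```text
[0.63226837 0.08611761 0.17922434] [0.62122184 0.78363374 0.00091029 0.00087576] 0.05063679698228432
scene exp [[257.0, 212.0], [272.0, 224.0], [297.0, 200.0], [257.0, 212.0]] got [[259, 207], [272, 221], [281, 214], [259, 210]]
side exp [[215.0, 172.0], [232.0, 183.0], [232.0, 183.0], [215.0, 180.0]] got [[214, 173], [230, 182], [230, 182], [215, 179]]
```

Call:
{"name": "step_arm", "arguments": {
  "targets": "-1 0 0 0 0 0 0;-1 0 0 0 0 0 0;-1 0 0 0 0 0 0;-1 0 0 0 0 0 0;-1 0 0 0 0 0 0;-1 0 0 0 0 0 0;-1 0 0 0 0 0 0;-1 0 0 0 0 0 0;-1 0 0 0 0 0 0;-1 0 0 0 0 0 0"
}}

```text
clock: 33.3
eef_pos: [0.6315, 0.086, 0.1778]
tool_rot: [0.621, 0.784, -0.0, -0.0]
ft_force: [-0.5, -0.2, -1.0]
grip_width: 0.0505
grasp_force: 63.4
```

Call:
{"name": "step_arm", "arguments": {
  "targets": "-1 0 0 0 0 0 0;-1 0 0 0 0 0 0;-1 0 0 0 0 0 0;-1 0 0 0 0 0 0;-1 0 0 0 0 0 0;-1 0 0 0 0 0 0;-1 0 0 0 0 0 0;-1 0 0 0 0 0 0;-1 0 0 0 0 0 0;-1 0 0 0 0 0 0"
}}

```text
clock: 34.13
eef_pos: [0.6315, 0.086, 0.1778]
tool_rot: [0.621, 0.784, -0.0, 0.0]
ft_force: [-0.2, 0.4, -1.5]
grip_width: 0.0504
grasp_force: 63.4
```

Call:
{"name": "step_arm", "arguments": {
  "targets": "-1 0 0 0 0 0 0;-1 0 0 0 0 0 0;-1 0 0 0 0 0 0;-1 0 0 0 0 0 0;-1 0 0 0 0 0 0;-1 0 0 0 0 0 0;-1 0 0 0 0 0 0;-1 0 0 0 0 0 0;-1 0 0 0 0 0 0;-1 0 0 0 0 0 0"
}}

```text
clock: 34.97
eef_pos: [0.6315, 0.086, 0.1778]
tool_rot: [0.621, 0.784, -0.0, 0.0]
ft_force: [0.1, -0.1, -1.4]
grip_width: 0.0504
grasp_force: 63.4
```

Call:
{"name": "step_arm", "arguments": {
  "targets": "-1 0 0 0.04 0 0 0;-1 0 0 0.1 0 0 0;-1 0 0 0.16 0 0 0;-1 0 0 0.2 0 0 0;-1 0 0 0.2 0 0 0"
}}

```text
clock: 35.38
eef_pos: [0.6337, 0.0863, 0.2839]
tool_rot: [0.621, 0.784, 0.004, 0.004]
ft_force: [0.0, -0.7, 0.0]
grip_width: 0.0505
grasp_force: 63.5
```

Call:
{"name": "step_arm", "arguments": {
  "targets": "-1 -0.02 -0.06 0 0 0 0.1;-1 -0.04 -0.13 0 0 0 0.2;-1 -0.07 -0.2 0 0 0 0.3;-1 -0.1 -0.27 0 0 0 0.4;-1 -0.12 -0.34 0 0 0 0.5;-1 -0.15 -0.41 0 0 0 0.6;-1 -0.18 -0.48 0 0 0 0.7;-1 -0.21 -0.55 0 0 0 0.8;-1 -0.23 -0.62 0 0 0 0.9;-1 -0.26 -0.69 0 0 0 1"
}}

```text
clock: 36.22
eef_pos: [0.5007, -0.2604, 0.2767]
tool_rot: [0.272, 0.962, 0.0, -0.0]
ft_force: [0.7, -1.4, -1.5]
grip_width: 0.0509
grasp_force: 63.3
```

Call:
{"name": "step_arm", "arguments": {
  "targets": "-1 -0.018 -0.032 0 0 0 0.1;-1 -0.018 -0.032 0 0 0 0.2;-1 -0.018 -0.032 0 0 0 0.3;-1 -0.018 -0.032 0 0 0 0.4;-1 -0.018 -0.032 0 0 0 0.5;-1 -0.018 -0.032 0 0 0 0.6;-1 -0.018 -0.032 0 0 0 0.722;-1 -0.018 -0.032 -0.08 0 0 0.722;-1 -0.018 -0.032 -0.16 0 0 0.722;-1 -0.018 -0.032 -0.2 0 0 0.722"
}}

```text
clock: 37.05
eef_pos: [0.4899, -0.2735, 0.1725]
tool_rot: [-0.006, 1.0, 0.002, -0.003]
ft_force: [-0.8, 0.3, -1.9]
grip_width: 0.0507
grasp_force: 63.3
```

Call:
{"name": "step_arm", "arguments": {
  "targets": "-1 0 0 -0.04 0 0 0;-1 0 0 -0.08 0 0 0;-1 0 0 -0.08 0 0 0;-1 0 0 -0.08 0 0 0;-1 0 0 -0.08 0 0 0"
}}

```text
clock: 37.47
eef_pos: [0.4929, -0.2752, 0.1385]
tool_rot: [-0.006, 1.0, -0.0, 0.0]
ft_force: [-0.1, -0.3, -0.6]
grip_width: 0.0507
grasp_force: 63.3
```

```bash
python3 - <<'E'
from cs import *
o=bot.get_obs();e=o["eef_pos"];print(e,o["tool_rot"])
w=snap("wrist","bp");m=mask(w,*BL);m[300:]=0
for k in blobs(m,200)[:2]:
    p=cv2.boxPoints(cv2.minAreaRect(k[6]));print(p.round().tolist(),plane(w,p,e[2]+.018)[:,:2].round(3).tolist())
m=mask(w,*OR);m[300:]=0;m[:,330:]=0
for k in blobs(m,200)[:2]:
    p=cv2.boxPoints(cv2.minAreaRect(k[6]));print("O",p.round().tolist(),plane(w,p,.071)[:,:2].round(3).tolist())
E
```

```text
[ 0.49285844 -0.27517586  0.13848356] [-5.89121408e-03  9.99982555e-01 -2.07440039e-04  3.74348531e-04]
[[200.0, 154.0], [305.0, 154.0], [305.0, 299.0], [200.0, 299.0]] [[0.441, -0.301], [0.44, -0.252], [0.52, -0.246], [0.521, -0.304]]
O [[99.0, 142.0], [171.0, 136.0], [181.0, 254.0], [110.0, 261.0]] [[0.445, -0.396], [0.439, -0.34], [0.542, -0.338], [0.549, -0.402]]
```

Call:
{"name": "step_arm", "arguments": {
  "targets": "-1 0 0 -0.06 0 0 0;-1 0 0 -0.12 0 0 0;-1 0 0 -0.15 0 0 0;-1 0 0 -0.16 0 0 0;-1 0 0 -0.164 0 0 0;-1 0 0 -0.166 0 0 0;-1 0 0 -0.168 0 0 0;-1 0 0 -0.168 0 0 0;-1 0 0 -0.168 0 0 0"
}}

```text
clock: 38.27
eef_pos: [0.4934, -0.2755, 0.0551]
tool_rot: [-0.006, 1.0, -0.001, 0.001]
ft_force: [0.2, -0.1, -0.0]
grip_width: 0.0508
grasp_force: 63.3
```

Call:
{"name": "step_arm", "arguments": {
  "targets": "-1 0 0 -0.002 0 0 0;-1 0 0 -0.003 0 0 0;-1 0 0 -0.003 0 0 0;-1 0 0 -0.003 0 0 0"
}}

```text
clock: 38.6
eef_pos: [0.4928, -0.2752, 0.0528]
tool_rot: [-0.006, 1.0, -0.0, 0.0]
ft_force: [-0.9, -0.5, 1.8]
grip_width: 0.0505
grasp_force: 63.6
```

Touching (TCP 52.8 mm as expected). Release and clear.

Call:
{"name": "step_arm", "arguments": {
  "targets": "0.55 0 0 0 0 0 0;0.55 0 0 0 0 0 0;0.55 0 0 0 0 0 0;0.55 0 0 0 0 0 0;0.55 0 0 0.06 0 0 0;0.55 0 0 0.14 0 0 0;0.55 0 0 0.22 0 0 0;0.55 0 0 0.3 0 0 0;0.55 0 0 0.38 0 0 0;0.55 0 0 0.46 0 0 0"
}}

```text
clock: 39.43
eef_pos: [0.4921, -0.2747, 0.2844]
tool_rot: [-0.006, 1.0, -0.0, 0.0]
ft_force: [1.2, -1.5, -0.2]
grip_width: 0.0664
grasp_force: 0.0
```

Call:
{"name": "step_arm", "arguments": {
  "targets": "0.55 -0.08 0.06 0.02 0 0 0;0.55 -0.16 0.12 0.04 0 0 0;0.55 -0.24 0.18 0.04 0 0 0;0.55 -0.24 0.24 0.04 0 0 0;0.55 -0.24 0.24 0.04 0 0 0;0.55 -0.24 0.24 0.04 0 0 0"
}}

```text
clock: 39.93
eef_pos: [0.3713, -0.1533, 0.3032]
tool_rot: [-0.007, 1.0, -0.0, 0.001]
ft_force: [-0.1, 0.6, 0.6]
grip_width: 0.0662
grasp_force: 0.0
```

```bash
python3 - <<'E'
from cs import *
o=bot.get_obs();print(o["eef_pos"],o["ft_force"])
w=snap("wrist","f");s=snap("scene","fs");d=snap("side","fd")
for nm,rng,p in(("O",OR,(.494,-.371,.071)),("B",BL,(.4915,-.275,.071))):
    for n,c,r in(("w",w,80),("s",s,26),("d",d,26)):
        u,v=map(int,proj(c,p)[0])
        if 0<u<512 and 0<v<384: pan(c,rng,n+nm,(max(u-r,0),max(v-r,0),u+r,v+r),.071)
for c,n in((w,"w"),(s,"s")):
    m=mask(c,(0,60,30),(16,255,200));P=proj(c,[(.42,-.2,.01),(.565,-.2,.01),(.565,-.11,.01),(.42,-.11,.01)]);z=np.zeros_like(m);cv2.fillPoly(z,[P.astype(int)],255)
    for k in blobs(m&z,25): print(n,"chip",np.round(k[:3]),plane(c,k[1:3],.012)[0,:2].round(3))
# black/yellow scraper from scene
for c,n in((w,"w"),(s,"s"),(d,"d")):
    for k in blobs(mask(c,(20,120,80),(34,255,255)),30):
        q=plane(c,k[1:3],.02)[0]
        if abs(q[0]-.47)<.06 and abs(q[1]-.025)<.06: print(n,"yel",q.round(3))
E
```

```text
[ 0.37131303 -0.15329065  0.30321558] [-0.11968268  0.61979886  0.56387852]
wO [110.8 241.9] [ 0.4963 -0.3727] [np.float64(0.0423), np.float64(0.0943)] ang 0.8
sO [106. 269.] [ 0.4942 -0.3718] [np.float64(0.0426), np.float64(0.0908)] ang 0.5
dO no hole
wB no hole
sB [139.  250.1] [ 0.4917 -0.2757] [np.float64(0.0435), np.float64(0.0926)] ang 0.7
dB no hole
w chip [428. 247. 232.] [ 0.502 -0.163]
w chip [165. 250. 202.] [ 0.445 -0.159]
w chip [141. 238. 257.] [ 0.553 -0.179]
s chip [157. 181. 243.] [ 0.507 -0.163]
s chip [ 47. 173. 227.] [ 0.444 -0.159]
w yel [0.472 0.025 0.02 ]
s yel [0.473 0.019 0.02 ]
d yel [0.471 0.03  0.02 ]
```

```bash
python3 -c "
from workcell import bot
print(bot.job_done())"
```

```text
the job is handed in; nothing more can be done
None
```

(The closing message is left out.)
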